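# Sort the sawn guitar parts into their stock trays

## Robot

A 6-joint arm with a two-finger parallel gripper is mounted at the origin on the work surface. World frame = base frame: x ahead of the robot, y to its left, z up, the work surface at z = 0. Lengths are in m, angles in rad, forces in N, time in s.
With the tool pointing down it reaches from about 0.325 to 0.775 m from the base axis. Payload 5.5 kg.
Tool frame: the origin (TCP) lies midway between the tips of the shut fingers; the grasp point (between the pads) lies 19 mm behind it (r.grip_depth is the distance from the TCP to the grasp point, in m); z points along the fingers, y is the line along which they close (so a half turn about z gives the same grasp; the last joint's range is limited). The gripper opens to 88 mm and grips with 3 to 60 N. Pads are 20 mm wide; open, the fingers measure 115 mm over their backs; the gripper's body (75 mm by 178 mm) begins 61 mm behind the grasp point.
Start: joints at [-1.334, 0.091, 1.231, -0, 1.82, -0.057], TCP at [0.174, -0.574, 0.223] pointing down, gripper open.
Joint ranges: [-2.87, 2.87], [-0.86, 2.18], [0.17, 2.46], [-1.51, 4.65], [0.06, 2.69], [-2.65, 2.65]. Speed limits (rad/s): [2.57, 2.57, 3.01, 3.14, 3.14, 3.14].

## Interface

Orientations are given as a 3x3 rotation matrix whose columns are the frame's x, y, z axes.
In Python, from workcell import sensors, eyes, r gives the robot as it stands.
- The arm moves only by the tool carry_out, never from a script. Its argument "deltas" is text: rows parted by semicolons, each of 4 numbers parted by spaces: the shift along the tool's x, y, z in units of 25 mm (1.0 is 25 mm), then the turn about the tool's z in units of 10 degrees (1.0 is 10 degrees). In form: dx dy dz yaw; .... A call has exactly 8 rows; each row shifts and turns the commanded pose from where the row before left it, along the tool's axes as they then stand; what a row does not reach is not made up. A row lasts 1/8 s, in which the tool goes at most 62.5 mm and 10.7 degrees, less where a joint would pass 70% of its speed; a pose out of reach is approached as far as the arm can. A call is refused whole if a number of a shift passes 1 or a number of a turn 1, either way. A call with a gripper value outside its range is refused whole. "fingers" is the opening, from 0 (shut) to 1 (fully open), set as the call begins (left out, the last holds). The fingers move at their own pace and stop on an object; "squeeze" is the grip in N (left out, the last holds). Time passes only in rows, so rows that do not move let the fingers close, or fill a call up. It gives the time, the measured TCP pose, the force, the opening and the grip force at its end, in the units of the state.
- sensors.get_obs(): the state, without advancing time (a new reading comes with each control period).
- eyes.get_image(name): name is "scene" or "top" or "wrist"; returns a dict with "img" (420x560x3 uint8, red, green, blue), "z_map" (420x560 float32, m along the optical axis (not along the pixel's ray), 0 where there is no reading), "fx", "fy", "cx", "cy" (pixels), "R" (3x3) and "t" (3): a world point X has camera coordinates R X + t; the wrist camera has in their place "tool_from_camera" (4x4, takes a point from camera to tool coordinates, whose origin is the TCP and whose axes are the flange's). Camera axes: x right, y down, z forward; pixel columns grow to the right and rows downward; lengths in m; the calibration is good to about 2 mm. A picture is of the moment at which its call begins: read the wrist's pose just before it.
- r.finish_job(): hands the job in; it is judged then, once.
The state is a dict: "time_s": time; "q": joint angles; "dq": joint speeds; "joint_torque": joint torques, N m; "eef_pos": TCP position; "eef_rot": TCP orientation; "ft_force": force on the tool from outside, world axes, zero at the start; "ft_torque": the same for the moment, N m; "width": finger opening in m; "grip_force": force on a finger pad.
Only numpy, scipy, OpenCV 4.12 (cv2) and the standard library are available. Lean on these libraries where they do the work, as an engineer would, in place of code of your own. Each camera call takes 0.05 s, during which the arm holds its last target. There are 200 camera calls.

## Task

Sort the five guitar parts lying on the bench into the stock trays: each goes into the empty part of the tray that already holds parts of its kind (dark bridges, red-brown neck blocks, pale tail blocks). Lay every part flat on the tray floor, the way up it is now and square to the tray's sides, none on top of another, setting it down rather than dropping it. Leave the jar and the plane where they stand.

Things in the scene. Friction and masses are not known exactly. Their poses are not given: they have to be found in the camera images.
- bridge_a: Dark rosewood guitar bridge, 120 long x 28 wide; the middle 66 mm is 9 mm thick, the wings at both ends 5 mm. Flat underside down; white bone saddle strip and four white pin dots on top. Plain long sides 28 mm apart. About 30 g. Lies on the bench at the start at any yaw. Origin: centre of its underside; x along its length, y across its width, z up.
- bridge_b: Dark rosewood guitar bridge, 120 long x 28 wide; the middle 66 mm is 9 mm thick, the wings at both ends 5 mm. Flat underside down; white bone saddle strip and four white pin dots on top. Plain long sides 28 mm apart. About 30 g. Lies on the bench at the start at any yaw. Origin: centre of its underside; x along its length, y across its width, z up. Same as bridge_a.
- neck_block_a: Mahogany (red-brown) neck block for a small guitar, 70 long x 44 wide x 34 high, lying on its back with the dovetail mortise (a 14 mm deep slot, open at the +x end) uppermost. Its two long sides are plain flat faces, 44 mm apart, full height. About 60 g. Lies on the bench at the start at any yaw. Origin: centre of its underside; x along its length, y across its width, z up.
- neck_block_b: Mahogany (red-brown) neck block for a small guitar, 70 long x 44 wide x 34 high, lying on its back with the dovetail mortise (a 14 mm deep slot, open at the +x end) uppermost. Its two long sides are plain flat faces, 44 mm apart, full height. About 60 g. Lies on the bench at the start at any yaw. Origin: centre of its underside; x along its length, y across its width, z up. Same as neck_block_a.
- tail_block: Pale maple tail block, 60 long x 40 wide x 20 high with a slightly arched top and a dark 10 mm end-pin hole in the middle of it. Plain flat long sides 40 mm apart, 17 mm high. About 35 g. Lies on the bench at the start at any yaw. Origin: centre of its underside; x along its length, y across its width, z up.
- tray_bridges: Light blue-grey steel tray, fixed. Outside 210 (x) x 165 (y) x 20 high; walls and floor 5 thick: inner floor 5 above the bench. The three differ only in their stock and change places. This one: two dark bridges, stacked, fixed at the +x end, top 23 high. Empty: x -100..50, y -77..77. Origin: centre of underside; x away from the robot (within 0.12 rad), z up.
- tray_neck_blocks: Light blue-grey steel tray, fixed. Outside 210 (x) x 165 (y) x 20 high; walls and floor 5 thick: inner floor 5 above the bench. The three differ only in their stock and change places. This one: two red-brown neck blocks, fixed at the +x end, top 39 high. Empty: x -100..50, y -77..77. Origin: centre of underside; x away from the robot (within 0.12 rad), z up.
- tray_tail_blocks: Light blue-grey steel tray, fixed. Outside 210 (x) x 165 (y) x 20 high; walls and floor 5 thick: inner floor 5 above the bench. The three differ only in their stock and change places. This one: three pale tail blocks, one on top, fixed at the +x end, top 46 high. Empty: x -100..50, y -77..77. Origin: centre of underside; x away from the robot (within 0.12 rad), z up.
- jar: Bystander: clear jar of small wooden wedges with a yellow screw lid, 80 mm across, 112 high, loose, upright to the right (-y) of the trays. Origin: centre of its underside.
- block_plane: Bystander: small dark iron block plane with brass cap and knob, 150 x 44 x 50 mm high, loose, to the left (+y) of the trays. Origin: centre of its sole; x along it.
Mind the look-alikes: they are no part of the job. What is shaped like the bridge_a but green or yellow is not meant.

How it is judged:
At the end, for the whole second after the job is handed in: Each of the five parts lies in the empty part of the tray of its kind: flat on the tray floor (underside within 3 mm of it, tilted less than 0.08 rad), the same way up as at the start, its length along or across the tray within 0.2 rad, let go and at rest (x of bridge_a in the frame of tray_bridges between -0.1 and 0.05 m and y of bridge_a in the frame of tray_bridges between -0.0775 and 0.0775 m and z of each of bridge_a, bridge_b in the frame of tray_bridges below 0.008 m and angle between each of bridge_a, bridge_b, neck_block_a, neck_block_b, tail_block's own z axis and vertical below 0.08 rad and (angle between the x axis of bridge_a and the x axis of tray_bridges, either way round below 0.2 rad or angle between the x axis of bridge_a and the y axis of tray_bridges, either way round below 0.2 rad) and contact force between each of bridge_a, bridge_b, neck_block_a, neck_block_b, tail_block and the fingers below 0.05 N and linear speed of each of bridge_a, bridge_b, neck_block_a, neck_block_b, tail_block below 0.02 m/s and angular speed of each of bridge_a, bridge_b, neck_block_a, neck_block_b, tail_block below 0.2 rad/s and x of bridge_b in the frame of tray_bridges between -0.1 and 0.05 m and y of bridge_b in the frame of tray_bridges between -0.0775 and 0.0775 m and (angle between the x axis of bridge_b and the x axis of tray_bridges, either way round below 0.2 rad or angle between the x axis of bridge_b and the y axis of tray_bridges, either way round below 0.2 rad) and x of neck_block_a in the frame of tray_neck_blocks between -0.1 and 0.05 m and y of neck_block_a in the frame of tray_neck_blocks between -0.0775 and 0.0775 m and z of each of neck_block_a, neck_block_b in the frame of tray_neck_blocks below 0.008 m and (angle between the x axis of neck_block_a and the x axis of tray_neck_blocks, either way round below 0.2 rad or angle between the x axis of neck_block_a and the y axis of tray_neck_blocks, either way round below 0.2 rad) and x of neck_block_b in the frame of tray_neck_blocks between -0.1 and 0.05 m and y of neck_block_b in the frame of tray_neck_blocks between -0.0775 and 0.0775 m and (angle between the x axis of neck_block_b and the x axis of tray_neck_blocks, either way round below 0.2 rad or angle between the x axis of neck_block_b and the y axis of tray_neck_blocks, either way round below 0.2 rad) and x of tail_block in the frame of tray_tail_blocks between -0.1 and 0.05 m and y of tail_block in the frame of tray_tail_blocks between -0.0775 and 0.0775 m and z of tail_block in the frame of tray_tail_blocks below 0.008 m and (angle between the x axis of tail_block and the x axis of tray_tail_blocks, either way round below 0.2 rad or angle between the x axis of tail_block and the y axis of tray_tail_blocks, either way round below 0.2 rad)); the robot touches nothing.
It fails at once if a part is dropped from more than about 30 mm, or knocked flying (over 0.8 m/s while not in the fingers) ((linear speed of bridge_a above 0.8 m/s and contact force between bridge_a and the fingers below 0.05 N) or (linear speed of bridge_b above 0.8 m/s and contact force between bridge_b and the fingers below 0.05 N) or (linear speed of neck_block_a above 0.8 m/s and contact force between neck_block_a and the fingers below 0.05 N) or (linear speed of neck_block_b above 0.8 m/s and contact force between neck_block_b and the fingers below 0.05 N) or (linear speed of tail_block above 0.8 m/s and contact force between tail_block and the fingers below 0.05 N)).
It fails at once if the jar of offcuts is shoved more than 15 mm or tipped (distance of jar from where it was at the start of the episode above 0.015 m or angle between jar's own z axis and vertical above 0.2 rad).
It fails at once if the block plane is shoved more than 15 mm or tipped (distance of block_plane from where it was at the start of the episode above 0.015 m or angle between block_plane's own z axis and vertical above 0.2 rad).
It also fails if it takes over 115 s, if anything falls off the work surface, if the arm or the gripper's body presses on something with over 40 N, if the wrist force passes 120 N, or if a joint passes its speed limit or range.

## Working session

There is one attempt and no reset: what is moved stays moved. The work goes in short steps, Python scripts to look and compute and a tool call to move; the robot and the scene stay as the last step left them, time stands still between calls to the robot, and variables do not carry over. Pictures are saved under pics/ and viewed, at most 15 in all, crops included, and the job is handed in when it is done.

Besides the shell and the picture viewer there is one more tool, called after "Call:" by a JSON object that holds its "name" and its "arguments", one argument or row to a line. carry_out: Moves the arm, as the interface text tells. Its arguments: {"type":"object","properties":{"deltas":{"type":"string"},"fingers":{"type":"number"},"squeeze":{"type":"number"}},"required":["deltas"]}

```bash
ls; mkdir -p pics; python3 - <<'E'
from workcell import sensors, eyes, r
import cv2,numpy as np,pickle
o=sensors.get_obs();print(o)
for n in("scene","top"):
    d=eyes.get_image(n);cv2.imwrite(f"pics/{n}0.png",d["img"][:,:,::-1]);pickle.dump(d,open(f"{n}0.pkl","wb"))
    print(n,d["fx"],d["R"],d["t"],d["z_map"].min(),d["z_map"].max())
E
```

```text
pics
{'time_s': 0.0, 'q': array([-1.33371751e+00,  9.18373351e-02,  1.23185344e+00,  1.46465456e-05,
        1.81984232e+00, -5.66957433e-02]), 'dq': array([-5.37138948e-05,  7.63401311e-04, -9.13918251e-04, -1.33762428e-03,
       -1.21198120e-03,  9.74814156e-04]), 'joint_torque': array([ 7.22688019e-04, -4.46449113e+01, -4.06443143e+01,  6.98583922e-02,
        2.92699848e-02, -1.50470673e-04]), 'eef_pos': array([ 0.17367388, -0.5739954 ,  0.22153812]), 'eef_rot': array([[ 9.57156694e-01,  2.89570142e-01, -4.41941996e-04],
       [ 2.89570453e-01, -9.57154837e-01,  1.88949542e-03],
       [ 1.24134539e-04, -1.93651653e-03, -9.99998117e-01]]), 'ft_force': array([-0.23974308, -0.20349869, -0.7667606 ]), 'ft_torque': array([ 0.00226237, -0.01871269,  0.01760611]), 'grip_force': 0.0, 'width': 0.08784012959228253}
scene 421.9847602165309 [[ 0.3705316   0.92875629 -0.01086673]
 [ 0.67641355 -0.27783916 -0.68210711]
 [-0.63653048  0.24539183 -0.73117153]] [-0.15342566 -0.27639953  1.46067499] 0.0 3.5158827
top 441.0952347428397 [[ 0.01372542 -0.99970754 -0.01991097]
 [-0.98950531 -0.01071537 -0.14409864]
 [ 0.14384314  0.02167983 -0.98936299]] [0.01606664 0.44505748 1.31059486] 0.0 2.3387764
```

View pics/top0.png

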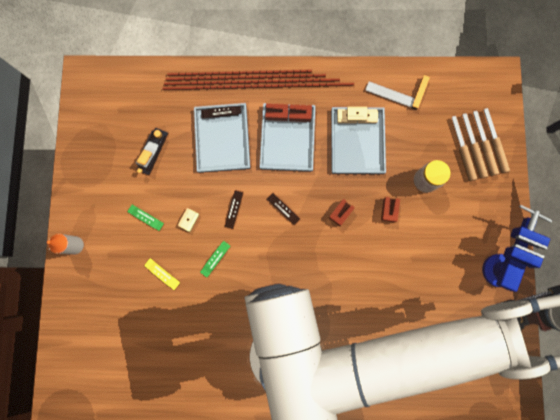

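View pics/scene0.png

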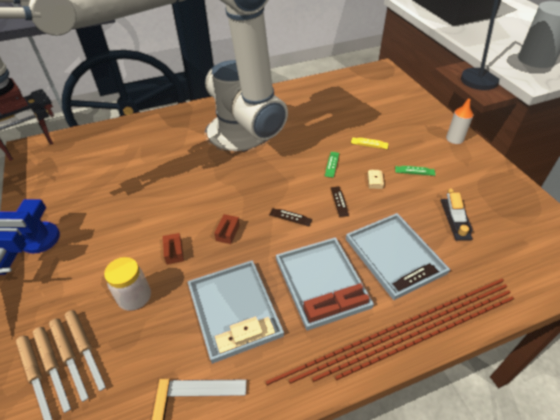

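The top view shows bridges at about (234,209) and (283,209), the tail block at (188,220), and neck blocks at (342,212) and (391,209). The trays are bridges (222,138), necks (288,138) and tails (358,141), with the plane at (150,152), the jar at (432,176) and green/yellow decoys at lower left. In the scene view, the bridges are at (340,201) and (291,216), the tail block at (375,179), and the necks at (228,228) and (172,248).

```bash
cat > h.py <<'E'
import numpy as np,cv2,pickle
def ray(d,uv):
    p=np.array([(uv[0]-d["cx"])/d["fx"],(uv[1]-d["cy"])/d["fy"],1.]);R=d["R"]
    return -R.T@d["t"],R.T@p
def onplane(d,uv,h):
    c,v=ray(d,uv);return c+v*(h-c[2])/v[2]
def tri(d1,u1,d2,u2):
    c1,a=ray(d1,u1);c2,b=ray(d2,u2)
    s=np.linalg.lstsq(np.c_[a,-b],c2-c1,rcond=None)[0]
    p,q=c1+s[0]*a,c2+s[1]*b;return (p+q)/2,np.linalg.norm(p-q)
def zworld(d,uv):
    c,v=ray(d,uv);return c+v*d["z_map"][int(round(uv[1])),int(round(uv[0]))]
def blob(d,seed,lo,hi,rad=32):
    "largest HSV blob near seed: contour"
    hsv=cv2.cvtColor(d["img"],cv2.COLOR_RGB2HSV);m=np.zeros(hsv.shape[:2],np.uint8)
    cv2.circle(m,tuple(seed),rad,255,-1)
    m&=cv2.inRange(hsv,np.array(lo),np.array(hi));m=cv2.morphologyEx(m,cv2.MORPH_CLOSE,np.ones((3,3)))
    cs=cv2.findContours(m,cv2.RETR_EXTERNAL,cv2.CHAIN_APPROX_NONE)[0]
    return max(cs,key=cv2.contourArea)
E
python3 - <<'E'
from h import *
T=pickle.load(open("top0.pkl","rb"));S=pickle.load(open("scene0.pkl","rb"))
for n,p in dict(br=(228,212),br2=(278,205),tail=(184,222),neck=(335,218),neck2=(391,218),wood=(310,240),tray=(220,150)).items():
    print(n,cv2.cvtColor(T["img"],cv2.COLOR_RGB2HSV)[p[1],p[0]])
# heights from depth
for n,p in dict(br1=(234,209),br2=(283,209),tail=(186,226),n1=(337,217),n2=(391,218),wood=(310,240)).items(): print(n,zworld(T,p).round(4))
# trays: blue-grey mask
for n,s in dict(B=(222,138),N=(288,138),TT=(358,141)).items():
    c=blob(T,s,(85,8,60),(125,140,255),50)
    rct=cv2.minAreaRect(c);b=cv2.boxPoints(rct);print(n,rct,cv2.contourArea(c))
    P=np.array([onplane(T,q,.02)[:2] for q in b]);print(P.round(3).tolist(),P.mean(0).round(4))
im=np.concatenate([cv2.resize(T["img"][60:300,120:400],None,fx=2,fy=2,interpolation=cv2.INTER_CUBIC)],1)
cv2.imwrite("pics/topcrop.png",im[:,:,::-1])
E
```

```text
br [ 10 146  84]
br2 [ 17  38 154]
tail [ 27  58 249]
neck [  7 182 171]
neck2 [  7 180 187]
wood [ 13 159 184]
tray [ 97  21 218]
br1 [0.4378 0.1665 0.0054]
br2 [0.4391 0.014  0.0077]
tail [0.3816 0.3107 0.0195]
n1 [ 0.4133 -0.1503  0.0306]
n2 [ 0.4112 -0.3114  0.0376]
wood [ 0.3451 -0.0705 -0.0051]
B ((221.139404296875, 137.59071350097656), (64.25735473632812, 52.483489990234375), 86.18592071533203) 2752.0
[[0.762, 0.306], [0.774, 0.139], [0.566, 0.12], [0.553, 0.283]] [0.6637 0.212 ]
N ((287.1300048828125, 137.12039184570312), (52.15374755859375, 64.18331909179688), 2.2025983333587646) 2396.0
[[0.565, 0.088], [0.774, 0.084], [0.768, -0.082], [0.56, -0.075]] [0.6668 0.0039]
TT ((358.0, 140.0), (64.0, 52.0), 90.0) 2604.5
[[0.762, -0.137], [0.763, -0.301], [0.556, -0.297], [0.555, -0.137]] [ 0.6591 -0.218 ]
```

View pics/topcrop.png

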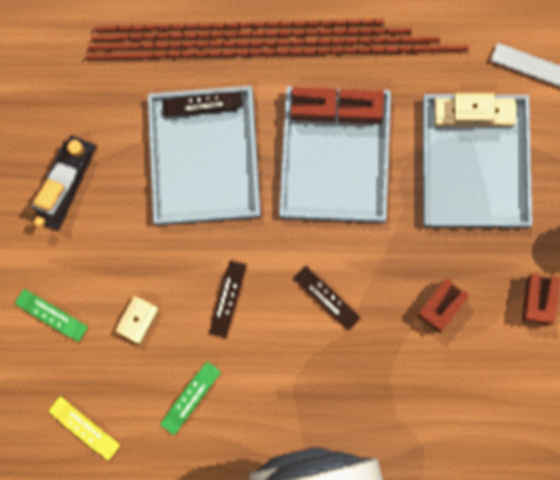

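The crop shows the five parts clearly. The bridge tray is turned slightly and the other two are nearly square. Next I measure the parts in both views.

```bash
cat > m.py <<'E'
from h import *
D=dict(br1=((234,209),(340,201),(0,0,0),(180,255,80),.007),br2=((283,209),(291,216),(0,0,0),(180,255,80),.007),
tail=((188,220),(375,179),(15,10,170),(40,120,255),.019),n1=((342,212),(228,228),(0,165,40),(9,255,255),.034),n2=((391,209),(172,248),(0,165,40),(9,255,255),.034))
E
python3 - <<'E'
from m import *
T=pickle.load(open("top0.pkl","rb"));S=pickle.load(open("scene0.pkl","rb"))
vis=T["img"].copy();vs=S["img"].copy()
for n,(a,b,lo,hi,h) in D.items():
    R=[]
    for d,s,v in((T,a,vis),(S,b,vs)):
        c=blob(d,s,lo,hi,24);r=cv2.minAreaRect(c);R.append(r);cv2.drawContours(v,[c],-1,(0,255,255),1)
    p,e=tri(T,R[0][0],S,R[1][0])
    def wr(d,r):
        B=np.array([onplane(d,q,h)[:2] for q in cv2.boxPoints(r)])
        E=[B[1]-B[0],B[2]-B[1]];E.sort(key=np.linalg.norm);l=E[1]
        return B.mean(0).round(4),"sz",[round(float(np.linalg.norm(x)),3) for x in E],"yaw",round(float(np.degrees(np.arctan2(l[1],l[0]))%180),1)
    print(n,"tri",p.round(4),round(e,4),wr(T,R[0]),"| S",onplane(S,R[1][0],h)[:2].round(4),"zdep",zworld(T,R[0][0])[2].round(4))
for d,uv in((T,(310,240)),(T,(260,240)),(T,(220,150)),(T,(290,150)),(T,(358,155)),(S,(300,180)),(S,(230,300))): print(uv,zworld(d,uv).round(4))
o=np.concatenate([vis[170:260,150:430],vs[150:270,130:410]],0);cv2.imwrite("pics/cont.png",cv2.resize(o,None,fx=2.5,fy=2.5)[:,:,::-1])
E
```

```text
br1 tri [ 0.4419  0.1735 -0.0229] 0.0031 (array([0.4375, 0.1682]), 'sz', [0.026, 0.114], 'yaw', 167.0) | S [0.4665 0.1595] zdep 0.0088
br2 tri [0.4556 0.0239 0.0124] 0.0285 (array([0.461 , 0.0377]), 'sz', [0.024, 0.051], 'yaw', 45.4) | S [0.4477 0.0119] zdep 0.0076
tail tri [0.4032 0.3077 0.0092] 0.0006 (array([0.4021, 0.3051]), 'sz', [0.044, 0.063], 'yaw', 154.0) | S [0.412  0.3012] zdep 0.0186
n1 tri [ 0.43   -0.1663  0.0185] 0.0032 (array([ 0.4285, -0.1629]), 'sz', [0.046, 0.074], 'yaw', 143.5) | S [ 0.443  -0.1701] zdep 0.0159
n2 tri [ 0.441  -0.3154  0.0158] 0.0011 (array([ 0.4387, -0.3107]), 'sz', [0.049, 0.073], 'yaw', 171.9) | S [ 0.4563 -0.3154] zdep 0.0226
(310, 240) [ 0.3451 -0.0705 -0.0051]
(260, 240) [0.3428 0.0839 0.0007]
(220, 150) [0.6265 0.2166 0.0045]
(290, 150) [ 0.6283 -0.0056  0.0045]
(358, 155) [ 0.6148 -0.2205  0.001 ]
(300, 180) [0.3141 0.0988 0.0005]
(230, 300) [ 0.6371 -0.2212  0.0055]
```

View pics/cont.png

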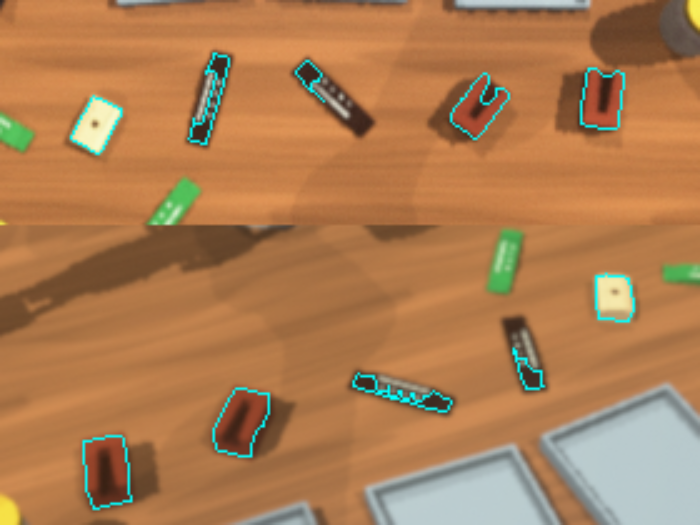

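Contours confirm the neck and tail blocks. The bridges are split by their white saddles, so I will refine them with the wrist camera. First I write a planner that turns world targets into tool-axis rows.

```bash
cat > plan.py <<'E'
import sys
from h import *
from workcell import sensors
def plan(x,y,z,psi=None,n=8):
    "rows in tool units from the present pose to world target; psi deg of tool x, nearest turn"
    o=sensors.get_obs();R=o["eef_rot"];p=o["eef_pos"];ps=np.degrees(np.arctan2(R[1,0],R[0,0]))
    if psi is None: psi=ps
    turn=-(psi-ps);print("from",p.round(4),round(ps,2),"turn",round(turn,2),"t",round(o["time_s"],2))
    d=(np.array([x,y,z])-p)/n;rows=[]
    for k in range(n):
        a=np.radians(ps-turn*k/n);c,s=np.cos(a),np.sin(a)
        rows.append("%.2f %.2f %.2f %.2f"%((c*d[0]+s*d[1])/.025,(s*d[0]-c*d[1])/.025,-d[2]/.025,turn/n/10))
    m=8
    for i in range(0,n,m): print("; ".join(rows[i:i+m]))
if __name__=="__main__":
    a=[None if v=="-" else float(v) for v in sys.argv[1:]]
    plan(*a[:3],psi=a[3] if len(a)>3 else None,n=int(a[4]) if len(a)>4 else 8)
E
python3 plan.py .43 -.24 .25 0 16
python3 - <<'E'
from h import *
T=pickle.load(open("top0.pkl","rb"));S=pickle.load(open("scene0.pkl","rb"))
for d,s,rad in((T,(437,173),20),(S,(123,270),25)):
    c=blob(d,s,(22,150,120),(34,255,255),rad);e=cv2.minEnclosingCircle(c)
    print("jar lid",e,onplane(d,e[0],.112).round(4))
E
```

```text
from [ 0.1737 -0.574   0.2216] 16.83 turn 16.83 t 0.1
0.86 -0.61 -0.07 0.11; 0.84 -0.63 -0.07 0.11; 0.83 -0.64 -0.07 0.11; 0.82 -0.66 -0.07 0.11; 0.81 -0.67 -0.07 0.11; 0.80 -0.69 -0.07 0.11; 0.78 -0.70 -0.07 0.11; 0.77 -0.72 -0.07 0.11
0.76 -0.73 -0.07 0.11; 0.74 -0.75 -0.07 0.11; 0.73 -0.76 -0.07 0.11; 0.71 -0.77 -0.07 0.11; 0.70 -0.79 -0.07 0.11; 0.69 -0.80 -0.07 0.11; 0.67 -0.81 -0.07 0.11; 0.66 -0.82 -0.07 0.11
jar lid ((437.0164794921875, 172.45603942871094), 12.816197395324707) [ 0.5355 -0.4289  0.112 ]
jar lid ((121.0, 271.0), 17.204750061035156) [ 0.5423 -0.431   0.112 ]
```

Call:
{"name": "carry_out", "arguments": {
  "deltas": "0.86 -0.61 -0.07 0.1; 0.84 -0.63 -0.07 0.1; 0.83 -0.64 -0.07 0.1; 0.82 -0.66 -0.07 0.1; 0.81 -0.67 -0.07 0.1; 0.8 -0.69 -0.07 0.1; 0.78 -0.7 -0.07 0.1; 0.77 -0.72 -0.07 0.1",
  "fingers": 1
}}

```text
time_s: 1.1
eef_pos: [0.3019, -0.4064, 0.2362]
eef_rot: [[0.988, 0.153, -0.0], [0.153, -0.988, 0.001], [-0.0, -0.001, -1.0]]
ft_force: [-0.3, 0.6, 0.3]
width: 0.088
grip_force: 0.0
```

Call:
{"name": "carry_out", "arguments": {
  "deltas": "0.76 -0.73 -0.07 0.1; 0.74 -0.75 -0.07 0.1; 0.73 -0.76 -0.07 0.1; 0.71 -0.77 -0.07 0.1; 0.7 -0.79 -0.07 0.1; 0.69 -0.8 -0.07 0.1; 0.67 -0.81 -0.07 0.1; 0.66 -0.82 -0.07 0.1"
}}

```text
time_s: 2.1
eef_pos: [0.4284, -0.238, 0.2502]
eef_rot: [[1.0, 0.014, -0.001], [0.014, -1.0, 0.0], [-0.001, -0.0, -1.0]]
ft_force: [-0.4, -0.0, 0.8]
width: 0.0875
grip_force: 0.0
```

```bash
cat > look.py <<'E'
import sys
from h import *
from workcell import sensors,eyes
def look(name):
    o=sensors.get_obs();d=eyes.get_image("wrist")
    W=np.eye(4);W[:3,:3]=o["eef_rot"];W[:3,3]=o["eef_pos"];C=W@d["tool_from_camera"]
    d["R"]=C[:3,:3].T;d["t"]=-C[:3,:3].T@C[:3,3]
    pickle.dump(d,open(name+".pkl","wb"));cv2.imwrite(f"pics/{name}.png",d["img"][:,:,::-1]);return d,o
if __name__=="__main__":
    d,o=look(sys.argv[1]);print(d["fx"],d["cx"],d["cy"],d["tool_from_camera"].round(3),o["eef_pos"],o["time_s"])
E
python3 look.py w1
```

```text
341.9897921243052 280.89200208626494 207.60808111489723 [[ 0.001 -0.957 -0.291  0.08 ]
 [ 1.     0.001  0.     0.   ]
 [-0.    -0.291  0.957 -0.163]
 [ 0.     0.     0.     1.   ]] [ 0.42840953 -0.23802617  0.25020843] 2.1
```

View pics/w1.png

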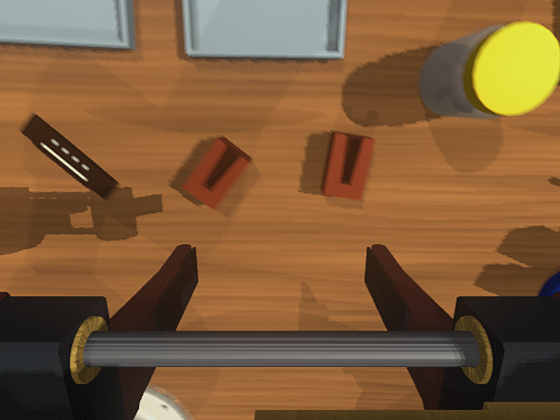

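The wrist view shows bridge 2 at (70,157), neck 1 at (217,172), neck 2 at (349,165), the jar at upper right, and two tray edges at the top.

```bash
cat >> h.py <<'E'
def rect(d,seed,lo,hi,h,rad=55):
    "colour blob near seed -> its rays cast on plane z=h -> min-area rect: centre, (short,long), yaw deg of the long side, pixel centre"
    c=blob(d,seed,lo,hi,rad)
    P=np.array([onplane(d,q,h)[:2] for q in c[:,0].astype(float)])
    (m,s,a)=cv2.minAreaRect((P*1e3).astype(np.float32))
    if s[0]<s[1]: a+=90
    return np.array(m).round(1),sorted(np.round(s,1).tolist()),round(((a+90)%180)-90,1),cv2.minAreaRect(c)[0]
E
python3 - <<'E'
from h import *
from m import D
T=pickle.load(open("top0.pkl","rb"));W=pickle.load(open("w1.pkl","rb"))
hsv=cv2.cvtColor(W["img"],cv2.COLOR_RGB2HSV)
for q in((225,165),(338,180),(335,195),(380,240),(60,150)):print(q,hsv[q[1],q[0]])
for n,s,hs in(("n1",(217,172),(.017,.034)),("n2",(349,165),(.017,.034)),("br2",(70,157),(.007,))):
    lo,hi=((0,120,30),(9,255,255)) if n!="br2" else ((0,0,0),(180,255,75))
    for h in hs: r=rect(W,s,lo,hi,h);print(n,h,r)
    t=cv2.minAreaRect(blob(T,D[n][0],D[n][2],D[n][3],24))[0]
    print("tri w-top",tri(W,r[3],T,t)[0].round(4), "zd",zworld(W,r[3]).round(4))
E
python3 plan.py .43 -.31 .12 -8
```

```text
(225, 165) [ 11 188  65]
(338, 180) [  8 196 142]
(335, 195) [  8 197 140]
(380, 240) [ 14 166 161]
(60, 150) [ 12 194  50]
n1 0.017 (array([ 429.6, -162.2]), [44.8, 78.8], -37.7, (216.30001831054688, 172.10000610351562))
n1 0.034 (array([ 433. , -165.4]), [42.9, 75.4], -37.7, (216.30001831054688, 172.10000610351562))
tri w-top [ 0.4307 -0.1638  0.021 ] zd [ 0.4311 -0.1631  0.0204]
n2 0.017 (array([ 439.1, -315.3]), [47.8, 74.2], -7.5, (347.5735778808594, 166.1075439453125))
n2 0.034 (array([ 442.1, -312. ]), [45.7, 71.0], -7.5, (347.5735778808594, 166.1075439453125))
tri w-top [ 0.4404 -0.3145  0.0204] zd [ 0.4404 -0.3151  0.021 ]
br2 0.007 (array([441.6,  11.6]), [32.1, 117.9], 46.8, (69.68316650390625, 157.83169555664062))
tri w-top [ 0.4516  0.0318 -0.0112] zd [0.4433 0.0118 0.0087]
from [ 0.4299 -0.2359  0.2504] 0.89 turn 8.89 t 2.15
-0.01 0.37 0.65 0.11; 0.00 0.37 0.65 0.11; 0.01 0.37 0.65 0.11; 0.02 0.37 0.65 0.11; 0.02 0.37 0.65 0.11; 0.03 0.37 0.65 0.11; 0.04 0.37 0.65 0.11; 0.05 0.37 0.65 0.11
```

```bash
python3 plan.py .435 -.3135 .086 -7.5
```

```text
from [ 0.4299 -0.2359  0.2504] 0.89 turn 8.39 t 2.15
0.02 0.39 0.82 0.10; 0.03 0.39 0.82 0.10; 0.03 0.39 0.82 0.10; 0.04 0.39 0.82 0.10; 0.05 0.39 0.82 0.10; 0.06 0.38 0.82 0.10; 0.06 0.38 0.82 0.10; 0.07 0.38 0.82 0.10
```

Call:
{"name": "carry_out", "arguments": {
  "deltas": "0.02 0.39 0.82 0.1; 0.03 0.39 0.82 0.1; 0.03 0.39 0.82 0.1; 0.04 0.39 0.82 0.1; 0.05 0.39 0.82 0.1; 0.06 0.38 0.82 0.1; 0.06 0.38 0.82 0.1; 0.07 0.38 0.82 0.1"
}}

```text
time_s: 3.15
eef_pos: [0.4317, -0.3178, 0.0837]
eef_rot: [[0.992, -0.127, -0.002], [-0.127, -0.992, 0.001], [-0.002, -0.001, -1.0]]
ft_force: [-0.5, 0.2, -0.2]
width: 0.0877
grip_force: 0.0
```

Call:
{"name": "carry_out", "arguments": {
  "deltas": "0 0 0.6 0; 0 0 0.6 0; 0 0 0.6 0; 0 0 0.5 0; 0 0 0.4 0; 0 0 0.3 0; 0 0 0.2 0; 0 0 0 0"
}}

```text
time_s: 4.15
eef_pos: [0.4334, -0.3164, 0.0064]
eef_rot: [[0.992, -0.125, -0.0], [-0.125, -0.992, 0.0], [-0.0, -0.0, -1.0]]
ft_force: [-0.0, -0.0, 0.3]
width: 0.0879
grip_force: 0.0
```

Call:
{"name": "carry_out", "arguments": {
  "deltas": "0 0 0 0; 0 0 0 0; 0 0 0 0; 0 0 0 0; 0 0 0 0; 0 0 0 0; 0 0 0 0; 0 0 0 0",
  "fingers": 0,
  "squeeze": 15
}}

```text
time_s: 5.15
eef_pos: [0.4335, -0.3164, 0.0067]
eef_rot: [[0.992, -0.125, 0.0], [-0.125, -0.992, 0.0], [0.0, -0.0, -1.0]]
ft_force: [-0.6, 1.7, 0.3]
width: 0.0438
grip_force: 15.0
```

Call:
{"name": "carry_out", "arguments": {
  "deltas": "0 0 -0.2 0; 0 0 -0.4 0; 0 0 -0.6 0; 0 0 -0.6 0; 0 0 -0.6 0; 0 0 -0.6 0; 0 0 -0.4 0; 0 0 -0.2 0"
}}

```text
time_s: 6.15
eef_pos: [0.4337, -0.3166, 0.0974]
eef_rot: [[0.992, -0.125, 0.001], [-0.125, -0.992, -0.0], [0.001, 0.0, -1.0]]
ft_force: [-1.0, -0.4, -0.7]
width: 0.0437
grip_force: 15.0
```

```bash
python3 plan.py .667 -.0215 .1 -1.5 16
```

```text
from [ 0.4337 -0.3166  0.0974] -7.17 turn -5.67 t 6.15
0.49 -0.80 -0.01 -0.04; 0.49 -0.80 -0.01 -0.04; 0.50 -0.80 -0.01 -0.04; 0.50 -0.80 -0.01 -0.04; 0.51 -0.79 -0.01 -0.04; 0.51 -0.79 -0.01 -0.04; 0.52 -0.79 -0.01 -0.04; 0.52 -0.78 -0.01 -0.04
0.53 -0.78 -0.01 -0.04; 0.53 -0.78 -0.01 -0.04; 0.54 -0.77 -0.01 -0.04; 0.54 -0.77 -0.01 -0.04; 0.55 -0.77 -0.01 -0.04; 0.55 -0.76 -0.01 -0.04; 0.55 -0.76 -0.01 -0.04; 0.56 -0.76 -0.01 -0.04
```

Call:
{"name": "carry_out", "arguments": {
  "deltas": "0.49 -0.8 0 -0.04; 0.49 -0.8 0 -0.04; 0.5 -0.8 0 -0.04; 0.5 -0.8 0 -0.04; 0.51 -0.79 0 -0.04; 0.51 -0.79 0 -0.04; 0.52 -0.79 0 -0.04; 0.52 -0.78 0 -0.04"
}}

```text
time_s: 7.15
eef_pos: [0.5501, -0.1679, 0.096]
eef_rot: [[0.998, -0.069, -0.001], [-0.069, -0.998, 0.0], [-0.001, -0.0, -1.0]]
ft_force: [-0.6, 0.3, -0.1]
width: 0.044
grip_force: 15.0
```

Call:
{"name": "carry_out", "arguments": {
  "deltas": "0.53 -0.78 0 -0.04; 0.53 -0.78 0 -0.04; 0.54 -0.77 0 -0.04; 0.54 -0.77 0 -0.04; 0.55 -0.77 0 -0.04; 0.55 -0.76 0 -0.04; 0.55 -0.76 0 -0.04; 0.56 -0.76 0 -0.04"
}}

```text
time_s: 8.15
eef_pos: [0.6664, -0.0186, 0.0965]
eef_rot: [[1.0, -0.013, -0.0], [-0.013, -1.0, -0.0], [-0.0, 0.0, -1.0]]
ft_force: [-0.3, 0.2, -1.0]
width: 0.0439
grip_force: 15.0
```

```bash
python3 plan.py .667 -.0215 .02 -1.5; python3 look.py w2
```

```text
from [ 0.6664 -0.0186  0.0965] -0.74 turn 0.76 t 8.15
0.00 0.01 0.38 0.01; 0.00 0.01 0.38 0.01; 0.00 0.01 0.38 0.01; 0.00 0.01 0.38 0.01; 0.00 0.01 0.38 0.01; 0.00 0.01 0.38 0.01; 0.00 0.01 0.38 0.01; 0.00 0.01 0.38 0.01
341.9897921243052 280.89200208626494 207.60808111489723 [[ 0.001 -0.957 -0.291  0.08 ]
 [ 1.     0.001  0.     0.   ]
 [-0.    -0.291  0.957 -0.163]
 [ 0.     0.     0.     1.   ]] [ 0.66639007 -0.01863062  0.09652458] 8.15
```

View pics/w2.png

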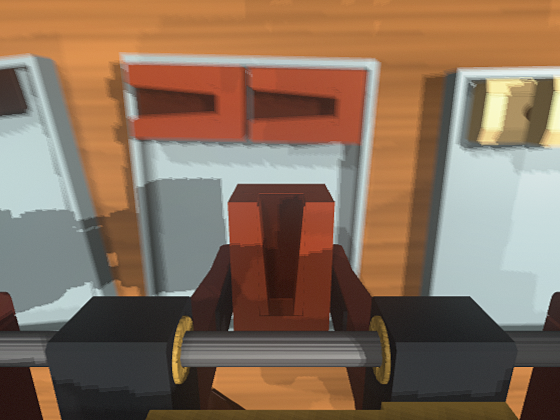

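The block is held square over the neck tray. Its front top edge is at row 203, the stock's front face is at about row 140, and the tray walls are at columns 125–150 and 345–378. I check the clearances numerically.

```bash
python3 - <<'E'
from h import *
W=pickle.load(open("w2.pkl","rb"))
print("stock front top",onplane(W,(190,137),.039),onplane(W,(300,142),.039))
print("part front end",onplane(W,(280,203),.124),onplane(W,(280,186),.09))
print("far rim outer",onplane(W,(122,56),.02),onplane(W,(379,61),.02))
print("inner floor edges L/R",onplane(W,(155,290),.005),onplane(W,(345,250),.005))
print("TT far left rim",onplane(W,(456,70),.02), "B far right rim",onplane(W,(35,57),.02),onplane(W,(118,320),.02))
E
```

```text
stock front top [0.72703496 0.03786282 0.039     ] [ 0.72305555 -0.03177128  0.039     ]
part front end [ 0.70748586 -0.0190469   0.124     ] [ 0.7066051 -0.0189585  0.09     ]
far rim outer [0.77711906 0.08202384 0.02      ] [ 0.77211975 -0.08366108  0.02      ]
inner floor edges L/R [0.59836834 0.08741985 0.005     ] [ 0.63284856 -0.0702836   0.005     ]
TT far left rim [ 0.76608393 -0.13418633  0.02      ] B far right rim [0.77721062 0.13815935 0.02      ] [0.58004704 0.11441261 0.02      ]
```

Call:
{"name": "carry_out", "arguments": {
  "deltas": "0 0.1 0.6 0; 0 0 0.6 0; 0 0 0.6 0; 0 0 0.5 0; 0 0 0.4 0; 0 0 0.3 0; 0 0 0.2 0; 0 0 0.12 0"
}}

```text
time_s: 9.2
eef_pos: [0.6656, -0.0224, 0.0136]
eef_rot: [[1.0, -0.013, 0.0], [-0.013, -1.0, -0.0], [0.0, 0.0, -1.0]]
ft_force: [0.2, 0.1, -0.3]
width: 0.0438
grip_force: 15.0
```

Call:
{"name": "carry_out", "arguments": {
  "deltas": "0 0 0.02 0; 0 0 0.02 0; 0 0 0.02 0; 0 0 0 0; 0 0 0 0; 0 0 0 0; 0 0 0 0; 0 0 0 0"
}}

```text
time_s: 10.2
eef_pos: [0.6654, -0.0225, 0.0121]
eef_rot: [[1.0, -0.013, -0.0], [-0.013, -1.0, 0.0], [-0.0, -0.0, -1.0]]
ft_force: [-0.1, -0.4, -0.8]
width: 0.0435
grip_force: 15.0
```

Call:
{"name": "carry_out", "arguments": {
  "deltas": "0 0 0.03 0; 0 0 0 0; 0 0 0 0; 0 0 0 0; 0 0 0 0; 0 0 0 0; 0 0 0 0; 0 0 0 0",
  "fingers": 0.64
}}

```text
time_s: 11.2
eef_pos: [0.6654, -0.0225, 0.0114]
eef_rot: [[1.0, -0.013, -0.0], [-0.013, -1.0, -0.0], [-0.0, 0.0, -1.0]]
ft_force: [0.4, 0.5, 0.1]
width: 0.0559
grip_force: 0.0
```

Call:
{"name": "carry_out", "arguments": {
  "deltas": "0 0 -0.2 0; 0 0 -0.5 0; 0 0 -0.8 0; 0 0 -0.9 0; 0 0 -0.9 0; 0 0 -0.9 0; 0 0 -0.8 0; 0 0 -0.4 0"
}}

```text
time_s: 12.2
eef_pos: [0.6661, -0.0225, 0.1491]
eef_rot: [[1.0, -0.013, 0.003], [-0.013, -1.0, -0.0], [0.003, 0.0, -1.0]]
ft_force: [-0.3, 0.1, 0.4]
width: 0.0563
grip_force: 0.0
```

```bash
python3 plan.py .431 -.164 .09 -37.7 16
```

```text
from [ 0.6661 -0.0225  0.1491] -0.77 turn 36.93 t 12.2
-0.58 0.36 0.15 0.23; -0.57 0.38 0.15 0.23; -0.55 0.41 0.15 0.23; -0.54 0.43 0.15 0.23; -0.52 0.45 0.15 0.23; -0.50 0.47 0.15 0.23; -0.48 0.49 0.15 0.23; -0.46 0.51 0.15 0.23
-0.44 0.53 0.15 0.23; -0.42 0.54 0.15 0.23; -0.39 0.56 0.15 0.23; -0.37 0.58 0.15 0.23; -0.35 0.59 0.15 0.23; -0.32 0.60 0.15 0.23; -0.30 0.62 0.15 0.23; -0.27 0.63 0.15 0.23
```

Call:
{"name": "carry_out", "arguments": {
  "deltas": "-0.58 0.36 0.15 0.23; -0.57 0.38 0.15 0.23; -0.55 0.41 0.15 0.23; -0.54 0.43 0.15 0.23; -0.52 0.45 0.15 0.23; -0.5 0.47 0.15 0.23; -0.48 0.49 0.15 0.23; -0.46 0.51 0.15 0.23",
  "fingers": 1
}}

```text
time_s: 13.2
eef_pos: [0.5471, -0.0933, 0.1161]
eef_rot: [[0.944, -0.33, -0.001], [-0.33, -0.944, 0.0], [-0.001, 0.0, -1.0]]
ft_force: [-0.2, 0.9, 0.1]
width: 0.0878
grip_force: 0.0
```

Call:
{"name": "carry_out", "arguments": {
  "deltas": "-0.44 0.53 0.15 0.23; -0.42 0.54 0.15 0.23; -0.39 0.56 0.15 0.23; -0.37 0.58 0.15 0.23; -0.35 0.59 0.15 0.23; -0.32 0.6 0.15 0.23; -0.3 0.62 0.15 0.23; -0.27 0.63 0.15 0.23"
}}

```text
time_s: 14.2
eef_pos: [0.4295, -0.1647, 0.0862]
eef_rot: [[0.791, -0.612, 0.0], [-0.612, -0.791, -0.0], [0.0, -0.0, -1.0]]
ft_force: [-0.5, 0.8, -0.4]
width: 0.0876
grip_force: 0.0
```

```bash
python3 plan.py .431 -.164 .0067 -37.7 8; python3 look.py w3 >/dev/null
```

```text
from [ 0.4295 -0.1647  0.0862] -37.72 turn -0.02 t 14.2
0.00 -0.01 0.40 -0.00; 0.00 -0.01 0.40 -0.00; 0.00 -0.01 0.40 -0.00; 0.00 -0.01 0.40 -0.00; 0.00 -0.01 0.40 -0.00; 0.00 -0.01 0.40 -0.00; 0.00 -0.01 0.40 -0.00; 0.00 -0.01 0.40 -0.00
```

View pics/w3.png

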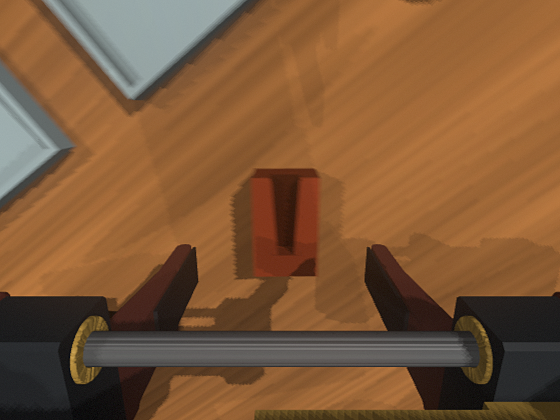

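The block is centred between the fingers (columns 250–320, rows 178–275) and square to them.

Call:
{"name": "carry_out", "arguments": {
  "deltas": "0 0.1 0.6 0; 0 0 0.6 0; 0 0 0.6 0; 0 0 0.5 0; 0 0 0.4 0; 0 0 0.3 0; 0 0 0.2 0; 0 0 0 0"
}}

```text
time_s: 15.25
eef_pos: [0.4289, -0.166, 0.0062]
eef_rot: [[0.793, -0.61, -0.0], [-0.61, -0.793, 0.0], [-0.0, 0.0, -1.0]]
ft_force: [0.1, 0.2, -0.0]
width: 0.0876
grip_force: 0.0
```

Call:
{"name": "carry_out", "arguments": {
  "deltas": "0 0 0 0; 0 0 0 0; 0 0 0 0; 0 0 0 0; 0 0 0 0; 0 0 0 0; 0 0 0 0; 0 0 0 0",
  "fingers": 0,
  "squeeze": 15
}}

```text
time_s: 16.25
eef_pos: [0.429, -0.1661, 0.0064]
eef_rot: [[0.793, -0.61, 0.0], [-0.61, -0.793, -0.0], [0.0, -0.0, -1.0]]
ft_force: [-0.7, -0.1, 0.5]
width: 0.0436
grip_force: 15.0
```

Call:
{"name": "carry_out", "arguments": {
  "deltas": "0 0 -0.2 0; 0 0 -0.4 0; 0 0 -0.6 0; 0 0 -0.6 0; 0 0 -0.6 0; 0 0 -0.6 0; 0 0 -0.4 0; 0 0 -0.2 0"
}}

```text
time_s: 17.25
eef_pos: [0.4292, -0.1662, 0.0972]
eef_rot: [[0.793, -0.61, 0.001], [-0.61, -0.793, -0.0], [0.001, -0.0, -1.0]]
ft_force: [-0.6, -1.1, -1.1]
width: 0.0441
grip_force: 15.0
```

```bash
python3 plan.py .611 .034 .1 -1.5 16
```

```text
from [ 0.4292 -0.1662  0.0972] -37.57 turn -36.07 t 17.25
0.06 -0.67 -0.01 -0.23; 0.08 -0.67 -0.01 -0.23; 0.11 -0.67 -0.01 -0.23; 0.13 -0.66 -0.01 -0.23; 0.16 -0.66 -0.01 -0.23; 0.19 -0.65 -0.01 -0.23; 0.21 -0.64 -0.01 -0.23; 0.24 -0.63 -0.01 -0.23
0.26 -0.62 -0.01 -0.23; 0.29 -0.61 -0.01 -0.23; 0.31 -0.60 -0.01 -0.23; 0.33 -0.59 -0.01 -0.23; 0.36 -0.57 -0.01 -0.23; 0.38 -0.56 -0.01 -0.23; 0.40 -0.55 -0.01 -0.23; 0.42 -0.53 -0.01 -0.23
```

Call:
{"name": "carry_out", "arguments": {
  "deltas": "0.06 -0.67 0 -0.23; 0.08 -0.67 0 -0.23; 0.11 -0.67 0 -0.23; 0.13 -0.66 0 -0.23; 0.16 -0.66 0 -0.23; 0.19 -0.65 0 -0.23; 0.21 -0.64 0 -0.23; 0.24 -0.63 0 -0.23"
}}

```text
time_s: 18.25
eef_pos: [0.5204, -0.0651, 0.0964]
eef_rot: [[0.945, -0.326, 0.0], [-0.326, -0.945, -0.0], [0.0, 0.0, -1.0]]
ft_force: [-0.0, 0.1, -0.1]
width: 0.0436
grip_force: 15.0
```

Call:
{"name": "carry_out", "arguments": {
  "deltas": "0.26 -0.62 0 -0.22; 0.29 -0.61 0 -0.22; 0.31 -0.6 0 -0.22; 0.33 -0.59 0 -0.22; 0.36 -0.57 0 -0.22; 0.38 -0.56 0 -0.22; 0.4 -0.55 0 -0.22; 0.42 -0.53 0 -0.22"
}}

```text
time_s: 19.25
eef_pos: [0.6112, 0.0351, 0.0963]
eef_rot: [[1.0, -0.025, -0.0], [-0.025, -1.0, 0.0], [-0.0, -0.0, -1.0]]
ft_force: [0.6, -0.3, -1.0]
width: 0.044
grip_force: 15.0
```

```bash
python3 plan.py .611 .031 .0125 -1.5; python3 look.py w4 >/dev/null
```

```text
from [0.6112 0.0351 0.0963] -1.42 turn 0.08 t 19.25
-0.00 0.02 0.42 0.00; -0.00 0.02 0.42 0.00; -0.00 0.02 0.42 0.00; -0.00 0.02 0.42 0.00; -0.00 0.02 0.42 0.00; -0.00 0.02 0.42 0.00; -0.00 0.02 0.42 0.00; -0.00 0.02 0.42 0.00
```

View pics/w4.png

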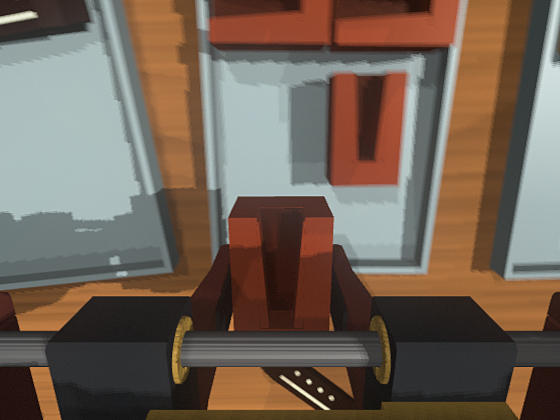

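The first block lies square at (368,128). The held block is at upper-left of the tray's near end, and the near rim is at row 268. I check that its rear clears the near wall.

```bash
python3 - <<'E'
from h import *
W=pickle.load(open("w4.pkl","rb"))
for n,q,h in(("near rim inner R",(420,263),.02),("near outer R",(428,273),.02),("left rim inner",(221,190),.02),("held front L/R",(231,215),.124),("held front R",(333,215),.124),("placed front",(368,75),.039),("placed rear top",(365,185),.039),("B near outer R",(176,272),.02),("B right rim",(97,10),.02),("TT near-left outer",(507,279),.02),("TT left",(530,10),.02)):print(n,onplane(W,q,h).round(4))
E
```

```text
near rim inner R [ 0.5716 -0.0712  0.02  ]
near outer R [ 0.5629 -0.0782  0.02  ]
left rim inner [0.6329 0.0773 0.02  ]
held front L/R [0.6476 0.0546 0.124 ]
held front R [0.6466 0.0123 0.124 ]
placed front [ 0.7065 -0.0199  0.039 ]
placed rear top [ 0.6387 -0.0213  0.039 ]
B near outer R [0.5685 0.1171 0.02  ]
B right rim [0.7496 0.1456 0.02  ]
TT near-left outer [ 0.5562 -0.1403  0.02  ]
TT left [ 0.7432 -0.1232  0.02  ]
```

Call:
{"name": "carry_out", "arguments": {
  "deltas": "0.1 0.08 0.6 0; 0.1 0.08 0.6 0; 0 0 0.6 0; 0 0 0.5 0; 0 0 0.4 0; 0 0 0.3 0; 0 0 0.2 0; 0 0 0.12 0"
}}

```text
time_s: 20.3
eef_pos: [0.6154, 0.0301, 0.0134]
eef_rot: [[1.0, -0.027, 0.0], [-0.027, -1.0, -0.0], [0.0, -0.0, -1.0]]
ft_force: [0.7, -0.0, -0.2]
width: 0.0442
grip_force: 15.0
```

Call:
{"name": "carry_out", "arguments": {
  "deltas": "0 0 0.03 0; 0 0 0.03 0; 0 0 0.02 0; 0 0 0 0; 0 0 0 0; 0 0 0 0; 0 0 0 0; 0 0 0 0"
}}

```text
time_s: 21.3
eef_pos: [0.6153, 0.0301, 0.0115]
eef_rot: [[1.0, -0.027, 0.0], [-0.027, -1.0, 0.0], [0.0, -0.0, -1.0]]
ft_force: [-0.4, 0.6, -1.2]
width: 0.044
grip_force: 15.0
```

Call:
{"name": "carry_out", "arguments": {
  "deltas": "0 0 0 0; 0 0 0 0; 0 0 0 0; 0 0 0 0; 0 0 0 0; 0 0 0 0; 0 0 0 0; 0 0 0 0",
  "fingers": 0.62
}}

```text
time_s: 22.3
eef_pos: [0.6153, 0.0301, 0.0114]
eef_rot: [[1.0, -0.027, 0.0], [-0.027, -1.0, -0.0], [0.0, 0.0, -1.0]]
ft_force: [0.8, -1.6, 0.5]
width: 0.0544
grip_force: 0.0
```

Call:
{"name": "carry_out", "arguments": {
  "deltas": "0 0 -0.2 0; 0 0 -0.5 0; 0 0 -0.8 0; 0 0 -0.9 0; 0 0 -0.9 0; 0 0 -0.9 0; 0 0 -0.8 0; 0 0 -0.4 0"
}}

```text
time_s: 23.3
eef_pos: [0.6159, 0.0301, 0.149]
eef_rot: [[1.0, -0.027, 0.003], [-0.027, -1.0, -0.0], [0.003, -0.0, -1.0]]
ft_force: [-0.2, 0.2, -0.4]
width: 0.0544
grip_force: 0.0
```

```bash
python3 plan.py .4 .012 .15 46.8 16
```

```text
from [0.6159 0.0301 0.149 ] -1.56 turn -48.36 t 23.3
-0.54 0.06 -0.00 -0.30; -0.54 0.03 -0.00 -0.30; -0.54 0.00 -0.00 -0.30; -0.54 -0.03 -0.00 -0.30; -0.54 -0.05 -0.00 -0.30; -0.54 -0.08 -0.00 -0.30; -0.53 -0.11 -0.00 -0.30; -0.52 -0.14 -0.00 -0.30
-0.52 -0.17 -0.00 -0.30; -0.51 -0.19 -0.00 -0.30; -0.50 -0.22 -0.00 -0.30; -0.48 -0.25 -0.00 -0.30; -0.47 -0.27 -0.00 -0.30; -0.45 -0.29 -0.00 -0.30; -0.44 -0.32 -0.00 -0.30; -0.42 -0.34 -0.00 -0.30
```

```bash
python3 plan.py .4425 .012 .09 46.8 16
```

```text
from [0.6159 0.0301 0.149 ] -1.56 turn -48.36 t 23.3
-0.43 0.06 0.15 -0.30; -0.43 0.03 0.15 -0.30; -0.44 0.01 0.15 -0.30; -0.44 -0.01 0.15 -0.30; -0.43 -0.03 0.15 -0.30; -0.43 -0.06 0.15 -0.30; -0.43 -0.08 0.15 -0.30; -0.42 -0.10 0.15 -0.30
-0.42 -0.13 0.15 -0.30; -0.41 -0.15 0.15 -0.30; -0.40 -0.17 0.15 -0.30; -0.39 -0.19 0.15 -0.30; -0.38 -0.21 0.15 -0.30; -0.37 -0.23 0.15 -0.30; -0.36 -0.25 0.15 -0.30; -0.34 -0.27 0.15 -0.30
```

Call:
{"name": "carry_out", "arguments": {
  "deltas": "-0.43 0.06 0.1 -0.3; -0.43 0.03 0.1 -0.3; -0.44 0.01 0.1 -0.3; -0.44 -0.01 0.15 -0.3; -0.43 -0.03 0.15 -0.3; -0.43 -0.06 0.15 -0.3; -0.43 -0.08 0.15 -0.3; -0.42 -0.1 0.15 -0.3",
  "fingers": 0.85
}}

```text
time_s: 24.3
eef_pos: [0.5282, 0.021, 0.1198]
eef_rot: [[0.924, 0.383, -0.001], [0.383, -0.924, -0.0], [-0.001, -0.0, -1.0]]
ft_force: [0.6, 0.3, 0.5]
width: 0.0744
grip_force: 0.0
```

Call:
{"name": "carry_out", "arguments": {
  "deltas": "-0.42 -0.13 0.15 -0.3; -0.41 -0.15 0.15 -0.3; -0.4 -0.17 0.15 -0.3; -0.39 -0.19 0.15 -0.3; -0.38 -0.21 0.15 -0.3; -0.37 -0.23 0.15 -0.3; -0.36 -0.25 0.15 -0.3; -0.34 -0.27 0.15 -0.3"
}}

```text
time_s: 25.3
eef_pos: [0.4414, 0.0128, 0.0899]
eef_rot: [[0.688, 0.726, -0.001], [0.726, -0.688, 0.0], [-0.0, -0.0, -1.0]]
ft_force: [-0.3, -0.1, 0.0]
width: 0.075
grip_force: 0.0
```

```bash
python3 look.py w5 >/dev/null;python3 - <<'E'
from h import *
W=pickle.load(open("w5.pkl","rb"))
for h in(.007,):print(rect(W,(282,230),(0,0,0),(180,255,75),h,120))
E
```

```text
(array([440.9,  13.1]), [27.4, 118.2], 47.4, (278.98773193359375, 209.50421142578125))
```

View pics/w5.png

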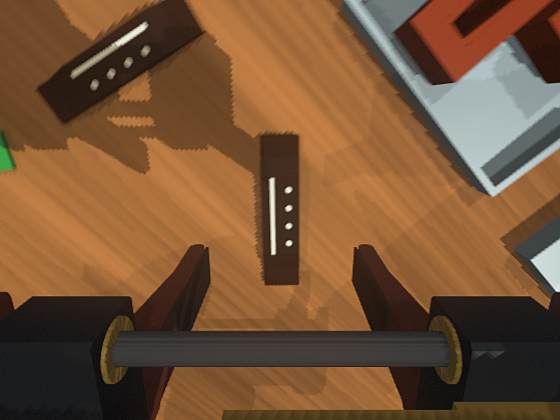

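The bridge is centred and parallel (columns 261–299, rows 135–284), and the second bridge is at (120,62). I go down to just above the bench.

Call:
{"name": "carry_out", "arguments": {
  "deltas": "0 0 0.6 0; 0 0 0.6 0; 0 0 0.6 0; 0 0 0.5 0; 0 0 0.5 0; 0 0 0.4 0; 0 0 0.2 0; 0 0 0.1 0"
}}

```text
time_s: 26.35
eef_pos: [0.442, 0.0128, 0.0025]
eef_rot: [[0.689, 0.725, 0.0], [0.725, -0.689, 0.0], [0.0, 0.0, -1.0]]
ft_force: [-0.3, 0.5, 0.7]
width: 0.0745
grip_force: 0.0
```

Call:
{"name": "carry_out", "arguments": {
  "deltas": "0 0 0 0; 0 0 0 0; 0 0 0 0; 0 0 0 0; 0 0 0 0; 0 0 0 0; 0 0 0 0; 0 0 0 0",
  "fingers": 0,
  "squeeze": 12
}}

```text
time_s: 27.35
eef_pos: [0.442, 0.0129, 0.0027]
eef_rot: [[0.689, 0.725, 0.0], [0.725, -0.689, 0.0], [0.0, 0.0, -1.0]]
ft_force: [0.3, -0.7, -0.4]
width: 0.0278
grip_force: 12.0
```

Call:
{"name": "carry_out", "arguments": {
  "deltas": "0 0 -0.2 0; 0 0 -0.4 0; 0 0 -0.6 0; 0 0 -0.6 0; 0 0 -0.6 0; 0 0 -0.6 0; 0 0 -0.4 0; 0 0 -0.2 0"
}}

```text
time_s: 28.35
eef_pos: [0.4422, 0.0129, 0.0934]
eef_rot: [[0.689, 0.725, 0.001], [0.725, -0.689, -0.0], [0.0, 0.001, -1.0]]
ft_force: [0.6, -0.8, -0.3]
width: 0.0278
grip_force: 12.0
```

```bash
python3 - <<'E'
from h import *
W=pickle.load(open("w5.pkl","rb"));T=pickle.load(open("w4.pkl","rb"))
print("br1",rect(W,(120,62),(0,0,0),(180,255,65),.007,105))
T=pickle.load(open("top0.pkl","rb"))
for n,q in dict(fl=(196,107),fr=(247,104),nl=(196,171),nr=(249,170)).items():print(n,onplane(T,q,.02).round(3))
E
python3 plan.py .639 .177 .1 6 16
```

```text
br1 (array([436.5, 165.4]), [30.3, 116.9], -13.8, (118.86483764648438, 58.01573181152344))
fl [0.763 0.296 0.02 ]
fr [0.774 0.133 0.02 ]
nl [0.554 0.287 0.02 ]
nr [0.559 0.121 0.02 ]
from [0.4422 0.0129 0.0934] 46.43 turn 40.43 t 28.35
0.64 0.07 -0.02 0.25; 0.64 0.05 -0.02 0.25; 0.64 0.02 -0.02 0.25; 0.64 -0.01 -0.02 0.25; 0.64 -0.04 -0.02 0.25; 0.64 -0.07 -0.02 0.25; 0.63 -0.10 -0.02 0.25; 0.63 -0.12 -0.02 0.25
0.62 -0.15 -0.02 0.25; 0.62 -0.18 -0.02 0.25; 0.61 -0.21 -0.02 0.25; 0.60 -0.23 -0.02 0.25; 0.59 -0.26 -0.02 0.25; 0.57 -0.28 -0.02 0.25; 0.56 -0.31 -0.02 0.25; 0.55 -0.33 -0.02 0.25
```

Call:
{"name": "carry_out", "arguments": {
  "deltas": "0.64 0.07 0 0.25; 0.64 0.05 0 0.25; 0.64 0.02 0 0.25; 0.64 -0.01 0 0.25; 0.64 -0.04 0 0.25; 0.64 -0.07 0 0.25; 0.63 -0.1 0 0.25; 0.63 -0.12 0 0.25"
}}

```text
time_s: 29.35
eef_pos: [0.5404, 0.0955, 0.092]
eef_rot: [[0.896, 0.444, -0.001], [0.444, -0.896, -0.0], [-0.001, -0.0, -1.0]]
ft_force: [-0.3, 0.1, 0.6]
width: 0.0279
grip_force: 12.0
```

Call:
{"name": "carry_out", "arguments": {
  "deltas": "0.62 -0.15 0 0.25; 0.62 -0.18 0 0.25; 0.61 -0.21 0 0.25; 0.6 -0.23 0 0.25; 0.59 -0.26 0 0.25; 0.57 -0.28 0 0.25; 0.56 -0.31 0 0.25; 0.55 -0.33 0 0.25"
}}

```text
time_s: 30.35
eef_pos: [0.6385, 0.1782, 0.0917]
eef_rot: [[0.994, 0.111, -0.002], [0.111, -0.994, -0.0], [-0.002, 0.0, -1.0]]
ft_force: [-0.2, 0.9, 0.2]
width: 0.0279
grip_force: 12.0
```

```bash
python3 look.py w6
```

```text
341.9897921243052 280.89200208626494 207.60808111489723 [[ 0.001 -0.957 -0.291  0.08 ]
 [ 1.     0.001  0.     0.   ]
 [-0.    -0.291  0.957 -0.163]
 [ 0.     0.     0.     1.   ]] [0.63846656 0.17817182 0.0917252 ] 30.35
```

View pics/w6.png

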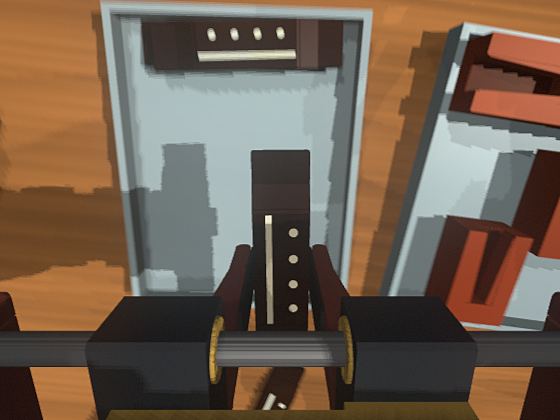

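The held bridge (columns 251–310) is over the right half of the bridge tray. The tray's rims run (102,2)–(130,290) on the left and (372,10)–(350,300) on the right. I work out the tray frame from these.

```bash
python3 - <<'E'
from h import *
W=pickle.load(open("w6.pkl","rb"))
for n,q,h in(("far L",(102,2),.02),("far R",(373,10),.02),("R low outer",(353,285),.02),("L low outer",(129,285),.02),("stock front L",(155,70),.009),("R inner floor",(341,270),.005),("stock front R",(335,70),.02),("held tip",(280,150),.095),("near L rim inner",(150,290),.02)):print(n,onplane(W,q,h).round(4))
E
```

```text
far L [0.7644 0.3008 0.02  ]
far R [0.7784 0.1371 0.02  ]
R low outer [0.5915 0.1167 0.02  ]
L low outer [0.5723 0.288  0.02  ]
stock front L [0.73   0.2726 0.009 ]
R inner floor [0.5957 0.1242 0.005 ]
stock front R [0.7422 0.1547 0.02  ]
held tip [0.6977 0.1849 0.095 ]
near L rim inner [0.5698 0.272  0.02  ]
```

Call:
{"name": "carry_out", "arguments": {
  "deltas": "0.17 0.06 0.6 0.07; 0.18 0.06 0.6 0.07; 0 0 0.6 0; 0 0 0.5 0; 0 0 0.4 0; 0 0 0.3 0; 0 0 0.2 0; 0 0 0.1 0"
}}

```text
time_s: 31.4
eef_pos: [0.6475, 0.1759, 0.0101]
eef_rot: [[0.996, 0.088, 0.0], [0.088, -0.996, 0.0], [0.0, -0.0, -1.0]]
ft_force: [-0.3, 0.1, -0.1]
width: 0.0278
grip_force: 12.0
```

Call:
{"name": "carry_out", "arguments": {
  "deltas": "0 0 0.02 0; 0 0 0.02 0; 0 0 0.02 0; 0 0 0 0; 0 0 0 0; 0 0 0 0; 0 0 0 0; 0 0 0 0"
}}

```text
time_s: 32.4
eef_pos: [0.6474, 0.1758, 0.0086]
eef_rot: [[0.996, 0.088, 0.0], [0.088, -0.996, 0.0], [0.0, -0.0, -1.0]]
ft_force: [0.8, -0.5, -1.0]
width: 0.0281
grip_force: 12.0
```

Call:
{"name": "carry_out", "arguments": {
  "deltas": "0 0 0.02 0; 0 0 0.01 0; 0 0 0 0; 0 0 0 0; 0 0 0 0; 0 0 0 0; 0 0 0 0; 0 0 0 0"
}}

```text
time_s: 33.4
eef_pos: [0.6474, 0.1759, 0.0079]
eef_rot: [[0.996, 0.088, 0.0], [0.088, -0.996, 0.0], [0.0, -0.0, -1.0]]
ft_force: [0.6, 0.7, 0.0]
width: 0.0278
grip_force: 12.0
```

Call:
{"name": "carry_out", "arguments": {
  "deltas": "0 0 0 0; 0 0 0 0; 0 0 0 0; 0 0 0 0; 0 0 0 0; 0 0 0 0; 0 0 0 0; 0 0 0 0",
  "fingers": 0.45
}}

```text
time_s: 34.4
eef_pos: [0.6474, 0.1758, 0.0079]
eef_rot: [[0.996, 0.088, -0.0], [0.088, -0.996, 0.0], [0.0, -0.0, -1.0]]
ft_force: [-0.2, 0.4, 0.3]
width: 0.0399
grip_force: 0.0
```

Call:
{"name": "carry_out", "arguments": {
  "deltas": "0 0 -0.2 0; 0 0 -0.5 0; 0 0 -0.8 0; 0 0 -0.9 0; 0 0 -0.9 0; 0 0 -0.9 0; 0 0 -0.8 0; 0 0 -0.4 0"
}}

```text
time_s: 35.4
eef_pos: [0.6481, 0.176, 0.1456]
eef_rot: [[0.996, 0.088, 0.003], [0.088, -0.996, 0.001], [0.003, -0.0, -1.0]]
ft_force: [0.8, -0.4, 0.5]
width: 0.0395
grip_force: 0.0
```

```bash
python3 plan.py .437 .166 .09 -13.3 16
```

```text
from [0.6481 0.176  0.1456] 5.03 turn 18.33 t 35.4
-0.53 -0.02 0.14 0.11; -0.53 -0.01 0.14 0.11; -0.53 -0.00 0.14 0.11; -0.53 0.01 0.14 0.11; -0.53 0.02 0.14 0.11; -0.53 0.03 0.14 0.11; -0.53 0.04 0.14 0.11; -0.53 0.05 0.14 0.11
-0.52 0.06 0.14 0.11; -0.52 0.07 0.14 0.11; -0.52 0.08 0.14 0.11; -0.52 0.09 0.14 0.11; -0.52 0.10 0.14 0.11; -0.52 0.11 0.14 0.11; -0.51 0.13 0.14 0.11; -0.51 0.14 0.14 0.11
```

Call:
{"name": "carry_out", "arguments": {
  "deltas": "-0.53 -0.02 0.1 0.11; -0.53 -0.01 0.1 0.11; -0.53 0 0.1 0.11; -0.53 0.01 0.15 0.11; -0.53 0.02 0.15 0.11; -0.53 0.03 0.15 0.11; -0.53 0.04 0.15 0.11; -0.53 0.05 0.15 0.11",
  "fingers": 0.85
}}

```text
time_s: 36.4
eef_pos: [0.5408, 0.1706, 0.1163]
eef_rot: [[0.998, -0.066, -0.001], [-0.066, -0.998, -0.0], [-0.001, 0.0, -1.0]]
ft_force: [-0.2, -0.2, -1.2]
width: 0.0751
grip_force: 0.0
```

Call:
{"name": "carry_out", "arguments": {
  "deltas": "-0.52 0.06 0.14 0.11; -0.52 0.07 0.14 0.11; -0.52 0.08 0.14 0.11; -0.52 0.09 0.14 0.11; -0.52 0.1 0.14 0.11; -0.52 0.11 0.14 0.11; -0.51 0.13 0.14 0.11; -0.51 0.14 0.14 0.11"
}}

```text
time_s: 37.4
eef_pos: [0.4353, 0.165, 0.0884]
eef_rot: [[0.976, -0.219, 0.0], [-0.219, -0.976, 0.0], [0.0, -0.0, -1.0]]
ft_force: [0.5, -0.5, 0.7]
width: 0.0746
grip_force: 0.0
```

```bash
python3 look.py w7 >/dev/null;python3 - <<'E'
from h import *
W=pickle.load(open("w7.pkl","rb"))
r=rect(W,(282,220),(0,0,0),(180,255,75),.007,90);print(r)
import subprocess
subprocess.run(["python3","plan.py",str(r[0][0]/1e3),str(r[0][1]/1e3),".0025",str(r[2])])
# placed bridge seen here? tail block too
v=W["img"].copy();cv2.imwrite("pics/w7s.png",v[:,:,::-1])
E
```

```text
from [0.434  0.165  0.0879] -12.66 turn 1.14 t 37.45
0.02 -0.01 0.43 0.01; 0.02 -0.01 0.43 0.01; 0.02 -0.01 0.43 0.01; 0.02 -0.01 0.43 0.01; 0.02 -0.01 0.43 0.01; 0.02 -0.01 0.43 0.01; 0.02 -0.01 0.43 0.01; 0.02 -0.01 0.43 0.01
(array([437.4, 166.1]), [27.7, 117.3], -13.8, (278.454833984375, 207.85255432128906))
```

View pics/w7.png

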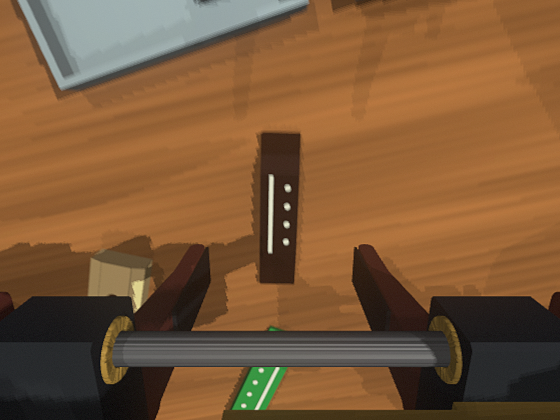

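The bridge is centred (columns 260–300, rows 132–283). The tail block at (120,275) is clear of the fingers.

Call:
{"name": "carry_out", "arguments": {
  "deltas": "0.06 -0.03 0.6 0.1; 0.06 -0.02 0.6 0; 0 0 0.6 0; 0 0 0.5 0; 0 0 0.4 0; 0 0 0.4 0; 0 0 0.2 0; 0 0 0.12 0"
}}

```text
time_s: 38.45
eef_pos: [0.4394, 0.1656, 0.003]
eef_rot: [[0.972, -0.235, 0.0], [-0.235, -0.972, 0.0], [0.0, -0.0, -1.0]]
ft_force: [0.2, -0.1, -0.5]
width: 0.0741
grip_force: 0.0
```

Call:
{"name": "carry_out", "arguments": {
  "deltas": "0 0 0 0; 0 0 0 0; 0 0 0 0; 0 0 0 0; 0 0 0 0; 0 0 0 0; 0 0 0 0; 0 0 0 0",
  "fingers": 0,
  "squeeze": 12
}}

```text
time_s: 39.45
eef_pos: [0.4394, 0.1656, 0.0032]
eef_rot: [[0.972, -0.235, 0.0], [-0.235, -0.972, 0.0], [0.0, -0.0, -1.0]]
ft_force: [0.0, -0.9, 0.9]
width: 0.0279
grip_force: 12.0
```

Call:
{"name": "carry_out", "arguments": {
  "deltas": "0 0 -0.2 0; 0 0 -0.4 0; 0 0 -0.6 0; 0 0 -0.6 0; 0 0 -0.6 0; 0 0 -0.6 0; 0 0 -0.4 0; 0 0 -0.2 0"
}}

```text
time_s: 40.45
eef_pos: [0.4395, 0.1656, 0.0939]
eef_rot: [[0.972, -0.235, 0.001], [-0.235, -0.972, 0.0], [0.001, -0.0, -1.0]]
ft_force: [0.4, -0.2, -1.0]
width: 0.0277
grip_force: 12.0
```

```bash
python3 plan.py .642 .2395 .093 5 16
```

```text
from [0.4395 0.1656 0.0939] -13.56 turn -18.56 t 40.45
0.45 -0.30 0.00 -0.12; 0.45 -0.29 0.00 -0.12; 0.46 -0.28 0.00 -0.12; 0.47 -0.27 0.00 -0.12; 0.47 -0.26 0.00 -0.12; 0.48 -0.25 0.00 -0.12; 0.48 -0.24 0.00 -0.12; 0.49 -0.23 0.00 -0.12
0.49 -0.22 0.00 -0.12; 0.50 -0.21 0.00 -0.12; 0.50 -0.20 0.00 -0.12; 0.50 -0.19 0.00 -0.12; 0.51 -0.18 0.00 -0.12; 0.51 -0.17 0.00 -0.12; 0.51 -0.16 0.00 -0.12; 0.52 -0.15 0.00 -0.12
```

Call:
{"name": "carry_out", "arguments": {
  "deltas": "0.45 -0.3 0 -0.12; 0.45 -0.29 0 -0.12; 0.46 -0.28 0 -0.12; 0.47 -0.27 0 -0.12; 0.47 -0.26 0 -0.12; 0.48 -0.25 0 -0.12; 0.48 -0.24 0 -0.12; 0.49 -0.23 0 -0.12"
}}

```text
time_s: 41.45
eef_pos: [0.5414, 0.203, 0.0931]
eef_rot: [[0.998, -0.068, 0.0], [-0.068, -0.998, 0.0], [-0.0, -0.0, -1.0]]
ft_force: [-0.6, -0.4, -0.6]
width: 0.0279
grip_force: 12.0
```

Call:
{"name": "carry_out", "arguments": {
  "deltas": "0.49 -0.22 0 -0.11; 0.5 -0.21 0 -0.11; 0.5 -0.2 0 -0.11; 0.5 -0.19 0 -0.11; 0.51 -0.18 0 -0.11; 0.51 -0.17 0 -0.11; 0.51 -0.16 0 -0.11; 0.52 -0.15 0 -0.11"
}}

```text
time_s: 42.45
eef_pos: [0.6425, 0.2398, 0.0929]
eef_rot: [[0.996, 0.086, -0.0], [0.086, -0.996, -0.0], [-0.0, 0.0, -1.0]]
ft_force: [-0.0, -0.1, -0.7]
width: 0.0278
grip_force: 12.0
```

```bash
python3 plan.py .642 .2395 .008 5; python3 look.py w8 >/dev/null
```

```text
from [0.6425 0.2398 0.0929] 4.91 turn -0.09 t 42.45
-0.00 0.00 0.42 -0.00; -0.00 0.00 0.42 -0.00; -0.00 0.00 0.42 -0.00; -0.00 0.00 0.42 -0.00; -0.00 0.00 0.42 -0.00; -0.00 0.00 0.42 -0.00; -0.00 0.00 0.42 -0.00; -0.00 0.00 0.42 -0.00
```

View pics/w8.png

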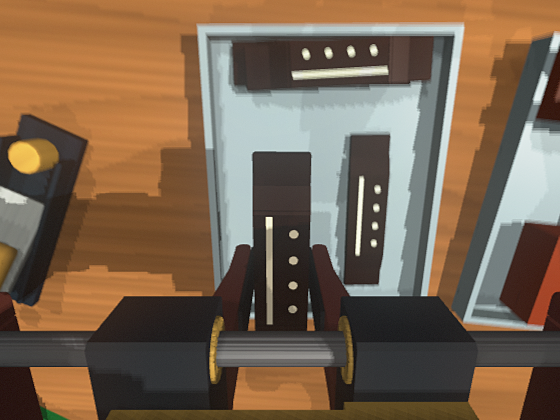

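The first bridge lies square and flat at (368,210), and the held one is over the left half with a clear gap. The plane at the left is clear of the gripper body.

Call:
{"name": "carry_out", "arguments": {
  "deltas": "0 0 0.6 0; 0 0 0.6 0; 0 0 0.6 0; 0 0 0.5 0; 0 0 0.4 0; 0 0 0.3 0; 0 0 0.2 0; 0 0 0.12 0"
}}

```text
time_s: 43.5
eef_pos: [0.6419, 0.2396, 0.0101]
eef_rot: [[0.996, 0.084, 0.0], [0.084, -0.996, 0.0], [0.0, -0.0, -1.0]]
ft_force: [-0.2, -0.1, -1.6]
width: 0.0276
grip_force: 12.0
```

Call:
{"name": "carry_out", "arguments": {
  "deltas": "0 0 0.02 0; 0 0 0.02 0; 0 0 0.02 0; 0 0 0.01 0; 0 0 0 0; 0 0 0 0; 0 0 0 0; 0 0 0 0"
}}

```text
time_s: 44.5
eef_pos: [0.6417, 0.2395, 0.0084]
eef_rot: [[0.996, 0.084, 0.0], [0.084, -0.996, 0.0], [0.0, -0.0, -1.0]]
ft_force: [-1.1, 0.2, -1.1]
width: 0.0277
grip_force: 12.0
```

Call:
{"name": "carry_out", "arguments": {
  "deltas": "0 0 0.01 0; 0 0 0 0; 0 0 0 0; 0 0 0 0; 0 0 0 0; 0 0 0 0; 0 0 0 0; 0 0 0 0",
  "fingers": 0.45
}}

```text
time_s: 45.5
eef_pos: [0.6417, 0.2395, 0.0081]
eef_rot: [[0.996, 0.084, -0.0], [0.084, -0.996, -0.0], [-0.0, -0.0, -1.0]]
ft_force: [0.1, -0.5, 0.2]
width: 0.0395
grip_force: 0.0
```

Call:
{"name": "carry_out", "arguments": {
  "deltas": "0 0 -0.2 0; 0 0 -0.5 0; 0 0 -0.8 0; 0 0 -0.9 0; 0 0 -0.9 0; 0 0 -0.9 0; 0 0 -0.8 0; 0 0 -0.4 0"
}}

```text
time_s: 46.5
eef_pos: [0.6423, 0.2397, 0.1459]
eef_rot: [[0.996, 0.084, 0.003], [0.084, -0.996, 0.001], [0.003, -0.001, -1.0]]
ft_force: [-0.7, 0.3, -0.1]
width: 0.0397
grip_force: 0.0
```

```bash
python3 plan.py .402 .306 .12 154 16; python3 look.py w9 >/dev/null; python3 - <<'E'
from h import *
W=pickle.load(open("w9.pkl","rb"))
print(rect(W,(281,200),(0,0,0),(180,255,70),.012,70))
E
```

```text
from [0.6423 0.2397 0.1459] 4.83 turn -149.17 t 46.5
-0.58 -0.22 0.06 -0.93; -0.54 -0.31 0.06 -0.93; -0.49 -0.39 0.06 -0.93; -0.42 -0.46 0.06 -0.93; -0.33 -0.53 0.06 -0.93; -0.24 -0.57 0.06 -0.93; -0.15 -0.61 0.06 -0.93; -0.05 -0.62 0.06 -0.93
0.05 -0.62 0.06 -0.93; 0.15 -0.60 0.06 -0.93; 0.25 -0.57 0.06 -0.93; 0.34 -0.52 0.06 -0.93; 0.42 -0.46 0.06 -0.93; 0.49 -0.39 0.06 -0.93; 0.54 -0.30 0.06 -0.93; 0.59 -0.21 0.06 -0.93
(array([640.8, 239.1]), [27.4, 118.2], 4.5, (281.5, 195.5))
```

Bridge 2 measures flat and square in its tray. On to the tail block.

Call:
{"name": "carry_out", "arguments": {
  "deltas": "-0.58 -0.22 0.06 -0.93; -0.54 -0.31 0.06 -0.93; -0.49 -0.39 0.06 -0.93; -0.42 -0.46 0.06 -0.93; -0.33 -0.53 0.06 -0.93; -0.24 -0.57 0.06 -0.93; -0.15 -0.61 0.06 -0.93; -0.05 -0.62 0.06 -0.93",
  "fingers": 1
}}

```text
time_s: 47.55
eef_pos: [0.5208, 0.2729, 0.1302]
eef_rot: [[0.182, 0.983, -0.001], [0.983, -0.182, -0.001], [-0.001, -0.001, -1.0]]
ft_force: [-0.4, -0.1, 0.1]
width: 0.0881
grip_force: 0.0
```

Call:
{"name": "carry_out", "arguments": {
  "deltas": "0.05 -0.62 0.06 -0.93; 0.15 -0.6 0.06 -0.93; 0.25 -0.57 0.06 -0.93; 0.34 -0.52 0.06 -0.93; 0.42 -0.46 0.06 -0.93; 0.49 -0.39 0.06 -0.93; 0.54 -0.3 0.06 -0.93; 0.59 -0.21 0.06 -0.93"
}}

```text
time_s: 48.55
eef_pos: [0.4012, 0.3067, 0.1184]
eef_rot: [[-0.898, 0.439, -0.001], [0.439, 0.898, -0.001], [0.001, -0.001, -1.0]]
ft_force: [0.4, -0.7, 0.1]
width: 0.0878
grip_force: 0.0
```

```bash
python3 look.py w10 >/dev/null; python3 - <<'E'
from h import *
import subprocess
W=pickle.load(open("w10.pkl","rb"))
r=rect(W,(281,215),(15,10,150),(40,130,255),.015,80);print(r,zworld(W,r[3]))
subprocess.run(["python3","plan.py",str(r[0][0]/1e3),str(r[0][1]/1e3),".004",str(r[2]+180)])
E
```

```text
from [0.3997 0.3073 0.1183] 154.35 turn -0.85 t 48.6
-0.02 -0.01 0.57 -0.01; -0.02 -0.01 0.57 -0.01; -0.02 -0.01 0.57 -0.01; -0.02 -0.01 0.57 -0.01; -0.02 -0.01 0.57 -0.01; -0.02 -0.01 0.57 -0.01; -0.02 -0.01 0.57 -0.01; -0.02 -0.01 0.57 -0.01
(array([402.2, 304.6]), [41.7, 63.2], -24.8, (279.2568054199219, 207.56900024414062)) [0.40006513 0.30553645 0.01937045]
```

View pics/w10.png

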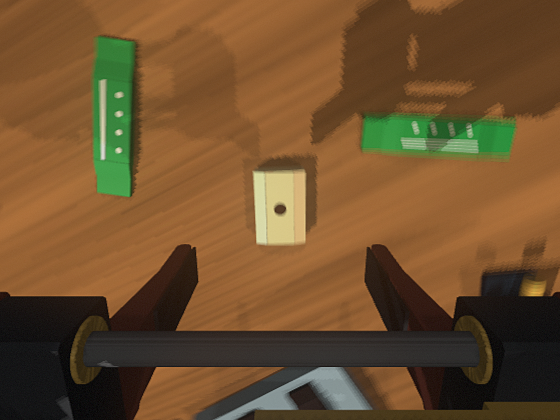

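The tail block is centred (columns 253–306, rows 170–245), and the green decoys are outside the fingers' sweep.

Call:
{"name": "carry_out", "arguments": {
  "deltas": "-0.08 -0.04 0.7 -0.08; -0.08 -0.04 0.7 0; 0 0 0.7 0; 0 0 0.7 0; 0 0 0.6 0; 0 0 0.5 0; 0 0 0.4 0; 0 0 0.25 0"
}}

```text
time_s: 49.6
eef_pos: [0.4046, 0.3033, 0.0049]
eef_rot: [[-0.902, 0.432, -0.0], [0.432, 0.902, -0.0], [0.0, -0.0, -1.0]]
ft_force: [0.6, 0.1, 0.7]
width: 0.0877
grip_force: 0.0
```

Call:
{"name": "carry_out", "arguments": {
  "deltas": "0 0 0 0; 0 0 0 0; 0 0 0 0; 0 0 0 0; 0 0 0 0; 0 0 0 0; 0 0 0 0; 0 0 0 0",
  "fingers": 0,
  "squeeze": 14
}}

```text
time_s: 50.6
eef_pos: [0.4048, 0.3034, 0.0055]
eef_rot: [[-0.902, 0.432, 0.0], [0.432, 0.902, 0.0], [-0.0, 0.0, -1.0]]
ft_force: [0.2, 0.5, 1.6]
width: 0.0399
grip_force: 14.0
```

Call:
{"name": "carry_out", "arguments": {
  "deltas": "0 0 -0.2 0; 0 0 -0.4 0; 0 0 -0.7 0; 0 0 -0.7 0; 0 0 -0.7 0; 0 0 -0.7 0; 0 0 -0.5 0; 0 0 -0.2 0"
}}

```text
time_s: 51.6
eef_pos: [0.405, 0.3035, 0.109]
eef_rot: [[-0.902, 0.432, 0.001], [0.432, 0.902, 0.001], [-0.001, 0.001, -1.0]]
ft_force: [-0.2, -0.8, 0.3]
width: 0.0397
grip_force: 14.0
```

```bash
python3 plan.py .636 -.218 .1 180 32
```

```text
from [0.405  0.3035 0.109 ] 154.43 turn -25.57 t 51.6
-0.54 -0.46 0.01 -0.08; -0.54 -0.47 0.01 -0.08; -0.53 -0.48 0.01 -0.08; -0.52 -0.49 0.01 -0.08; -0.52 -0.49 0.01 -0.08; -0.51 -0.50 0.01 -0.08; -0.50 -0.51 0.01 -0.08; -0.49 -0.51 0.01 -0.08
-0.49 -0.52 0.01 -0.08; -0.48 -0.53 0.01 -0.08; -0.47 -0.53 0.01 -0.08; -0.46 -0.54 0.01 -0.08; -0.46 -0.55 0.01 -0.08; -0.45 -0.55 0.01 -0.08; -0.44 -0.56 0.01 -0.08; -0.43 -0.57 0.01 -0.08
-0.43 -0.57 0.01 -0.08; -0.42 -0.58 0.01 -0.08; -0.41 -0.58 0.01 -0.08; -0.40 -0.59 0.01 -0.08; -0.39 -0.59 0.01 -0.08; -0.38 -0.60 0.01 -0.08; -0.38 -0.61 0.01 -0.08; -0.37 -0.61 0.01 -0.08
-0.36 -0.62 0.01 -0.08; -0.35 -0.62 0.01 -0.08; -0.34 -0.63 0.01 -0.08; -0.33 -0.63 0.01 -0.08; -0.32 -0.63 0.01 -0.08; -0.32 -0.64 0.01 -0.08; -0.31 -0.64 0.01 -0.08; -0.30 -0.65 0.01 -0.08
```

Call:
{"name": "carry_out", "arguments": {
  "deltas": "-0.54 -0.46 0 -0.08; -0.54 -0.47 0 -0.08; -0.53 -0.48 0 -0.08; -0.52 -0.49 0 -0.08; -0.52 -0.49 0 -0.08; -0.51 -0.5 0 -0.08; -0.5 -0.51 0 -0.08; -0.49 -0.51 0 -0.08"
}}

```text
time_s: 52.6
eef_pos: [0.4624, 0.1723, 0.1073]
eef_rot: [[-0.945, 0.328, -0.001], [0.328, 0.945, -0.0], [0.001, -0.001, -1.0]]
ft_force: [0.4, 0.1, 0.1]
width: 0.0397
grip_force: 14.0
```

Call:
{"name": "carry_out", "arguments": {
  "deltas": "-0.49 -0.52 0 -0.08; -0.48 -0.53 0 -0.08; -0.47 -0.53 0 -0.08; -0.46 -0.54 0 -0.08; -0.46 -0.55 0 -0.08; -0.45 -0.55 0 -0.08; -0.44 -0.56 0 -0.08; -0.43 -0.57 0 -0.08"
}}

```text
time_s: 53.6
eef_pos: [0.5201, 0.042, 0.1072]
eef_rot: [[-0.975, 0.221, -0.001], [0.221, 0.975, -0.0], [0.001, -0.0, -1.0]]
ft_force: [-0.1, 0.1, -0.4]
width: 0.0395
grip_force: 14.0
```

Call:
{"name": "carry_out", "arguments": {
  "deltas": "-0.43 -0.57 0 -0.08; -0.42 -0.58 0 -0.08; -0.41 -0.58 0 -0.08; -0.4 -0.59 0 -0.08; -0.39 -0.59 0 -0.08; -0.38 -0.6 0 -0.08; -0.38 -0.61 0 -0.08; -0.37 -0.61 0 -0.08"
}}

```text
time_s: 54.6
eef_pos: [0.5779, -0.0882, 0.1071]
eef_rot: [[-0.994, 0.11, -0.002], [0.11, 0.994, 0.0], [0.002, 0.0, -1.0]]
ft_force: [-0.8, -0.6, -0.3]
width: 0.0398
grip_force: 14.0
```

Call:
{"name": "carry_out", "arguments": {
  "deltas": "-0.36 -0.62 0 -0.08; -0.35 -0.62 0 -0.08; -0.34 -0.63 0 -0.08; -0.33 -0.63 0 -0.08; -0.32 -0.63 0 -0.08; -0.32 -0.64 0 -0.08; -0.31 -0.64 0 -0.08; -0.3 -0.65 0 -0.08"
}}

```text
time_s: 55.6
eef_pos: [0.6364, -0.2192, 0.1079]
eef_rot: [[-1.0, -0.002, 0.0], [-0.002, 1.0, 0.0], [-0.0, 0.0, -1.0]]
ft_force: [0.3, 0.2, -0.8]
width: 0.0396
grip_force: 14.0
```

```bash
python3 plan.py .636 -.218 .0105 180; python3 look.py w11 >/dev/null
```

```text
from [ 0.6364 -0.2192  0.1079] -179.91 turn -359.91 t 55.6
0.00 0.01 0.49 -4.50; -0.00 0.01 0.49 -4.50; -0.01 0.00 0.49 -4.50; -0.01 -0.00 0.49 -4.50; -0.00 -0.01 0.49 -4.50; 0.00 -0.01 0.49 -4.50; 0.01 -0.00 0.49 -4.50; 0.01 0.00 0.49 -4.50
```

View pics/w11.png

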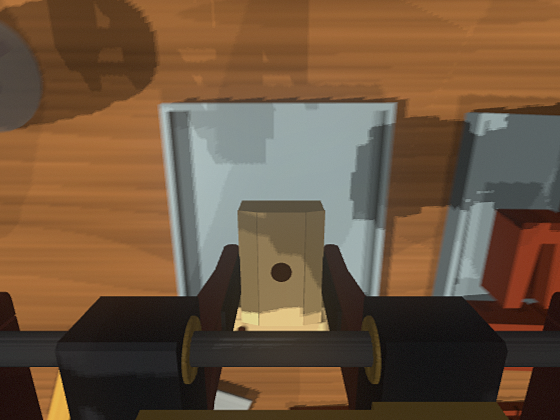

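The held tail block (columns 238–324) is square and midway between the tray walls, with clear floor around it. The near rim is at row 103.

Call:
{"name": "carry_out", "arguments": {
  "deltas": "0 0 0.7 0; 0 0 0.7 0; 0 0 0.7 0; 0 0 0.6 0; 0 0 0.5 0; 0 0 0.35 0; 0 0 0.2 0; 0 0 0.08 0"
}}

```text
time_s: 56.65
eef_pos: [0.636, -0.2182, 0.0122]
eef_rot: [[-1.0, -0.001, 0.0], [-0.001, 1.0, -0.0], [-0.0, -0.0, -1.0]]
ft_force: [0.4, -0.6, -0.4]
width: 0.04
grip_force: 14.0
```

Call:
{"name": "carry_out", "arguments": {
  "deltas": "0 0 0.02 0; 0 0 0.02 0; 0 0 0.02 0; 0 0 0 0; 0 0 0 0; 0 0 0 0; 0 0 0 0; 0 0 0 0"
}}

```text
time_s: 57.65
eef_pos: [0.6359, -0.2181, 0.0106]
eef_rot: [[-1.0, -0.001, 0.0], [-0.001, 1.0, -0.0], [-0.0, -0.0, -1.0]]
ft_force: [-0.7, 1.2, 0.7]
width: 0.0399
grip_force: 14.0
```

Call:
{"name": "carry_out", "arguments": {
  "deltas": "0 0 0.01 0; 0 0 0 0; 0 0 0 0; 0 0 0 0; 0 0 0 0; 0 0 0 0; 0 0 0 0; 0 0 0 0",
  "fingers": 0.62
}}

```text
time_s: 58.65
eef_pos: [0.6358, -0.2181, 0.0104]
eef_rot: [[-1.0, -0.001, -0.0], [-0.001, 1.0, -0.0], [0.0, -0.0, -1.0]]
ft_force: [1.2, 0.4, 1.0]
width: 0.0547
grip_force: 0.0
```

Call:
{"name": "carry_out", "arguments": {
  "deltas": "0 0 -0.3 0; 0 0 -0.6 0; 0 0 -0.9 0; 0 0 -0.9 0; 0 0 -0.9 0; 0 0 -0.9 0; 0 0 -0.9 0; 0 0 -0.6 0"
}}

```text
time_s: 59.65
eef_pos: [0.6363, -0.2183, 0.1633]
eef_rot: [[-1.0, -0.001, 0.003], [-0.001, 1.0, -0.001], [-0.003, -0.001, -1.0]]
ft_force: [0.3, 0.2, 0.6]
width: 0.0547
grip_force: 0.0
```

Call:
{"name": "carry_out", "arguments": {
  "deltas": "0.8 0 -0.4 0; 0.8 0 -0.4 0; 0.8 0 -0.4 0; 0.8 0 -0.4 0; 0.8 0 -0.4 0; 0.8 0 -0.4 0; 0.8 0 0 0; 0.5 0 0 0"
}}

```text
time_s: 60.65
eef_pos: [0.4827, -0.2182, 0.2212]
eef_rot: [[-1.0, -0.0, 0.001], [-0.0, 1.0, -0.0], [-0.001, -0.0, -1.0]]
ft_force: [1.0, -0.3, 0.5]
width: 0.0546
grip_force: 0.0
```

```bash
python3 - <<'E'
from workcell import eyes
import cv2,pickle
d=eyes.get_image("top");e=eyes.get_image("scene")
pickle.dump(d,open("topF.pkl","wb"))
cv2.imwrite("pics/final.png",cv2.resize(d["img"][80:260,120:460],None,fx=2.3,fy=2.3,interpolation=cv2.INTER_CUBIC)[:,:,::-1])
cv2.imwrite("pics/finals.png",cv2.resize(e["img"][140:380,80:460],None,fx=2,fy=2,interpolation=cv2.INTER_CUBIC)[:,:,::-1])
E
```

```text
(no output)
```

View pics/finals.png

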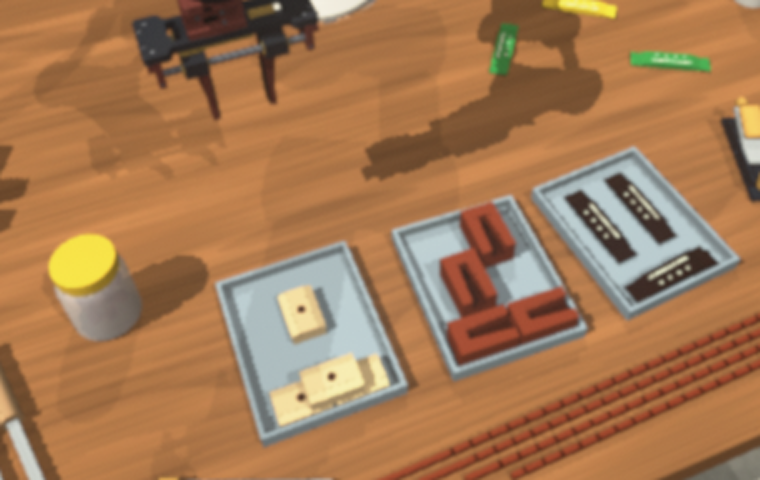

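All five parts lie square and flat in their trays (tail (300,310), necks (468,282) and (487,235), bridges (600,227) and (640,207)). The jar and plane are undisturbed and the arm is clear.

```bash
python3 -c "
from workcell import r
print(r.finish_job())"
```

```text
the job is handed in; nothing more can be done
None
```

I placed all five parts flat and square in the trays of their kind and handed the job in at about 61 s; the final camera view showed the jar and plane undisturbed, but the hand-in call gave no verdict.

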